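Fetch the branding stamp from behind the stain bottles

ROBOT

A 6-joint arm with a two-finger parallel gripper is mounted at the origin on the work surface. World frame = base frame: x ahead of the robot, y to its left, z up, the work surface at z = 0. Lengths are in m, angles in rad, forces in N, time in s.
With the tool pointing down it reaches from about 0.3 to 0.85 m from the base axis. Payload 5.4 kg.
Tool frame: the origin (TCP) lies midway between the tips of the shut fingers; the grasp point (between the pads) lies 19 mm behind it; z points along the fingers, y is the line along which they close (so a half turn about z gives the same grasp; the last joint's range is limited). The gripper opens to 85 mm and grips with 20 to 120 N. Pads are 22 mm wide; open, the fingers measure 114 mm over their backs; the gripper's body (76 mm by 85 mm) begins 54 mm behind the grasp point. The pads swing forward as they close: fully open they stand 13 mm farther back than shut.
Start: joints at [-1.518, 0.158, 1.597, -0, 1.386, -0.21], TCP at [0.149, -0.555, 0.211] pointing down, gripper open.
Joint ranges: [-2.91, 2.91], [-0.94, 2.29], [0.18, 2.7], [-1.29, 4.43], [0.17, 2.64], [-3, 3]. Speed limits (rad/s): [2.57, 2.57, 3.14, 3.14, 3.14, 3.14].

INTERFACE

Orientations are given as a unit quaternion [x, y, z, w].
In Python, from rig import * gives the robot as it stands.
- The arm moves only by the tool step_arm, never from a script. Its arguments are lists of equal length, an entry for each row: "travel": the shift along the tool's x, y, z in units of 0.5 m (1.0 is 0.5 m), a list of three; "angular": the turn, a rotation vector about the tool's x, y, z in units of 180 degrees (1.0 is 180 degrees), a list of three; "grip": the opening, from 0 (shut) to 1 (fully open). A call has 1 to 10 rows; each row is the pose to reach, as a shift and turn from the pose commanded when the call began, along the tool's axes at that moment, turning the shorter way round; what a row does not reach only later rows make up. A row lasts 1/10 s, in which the tool goes at most 50 mm and 8.59 degrees, less where a joint would pass 70% of its speed; a pose out of reach is approached as far as the arm can. A call with a number of a shift or a turn outside -1 to 1 is refused whole. A call with a gripper value outside its range is refused whole. The fingers move at their own pace and stop on an object; "force" is the grip in N (left out, the last holds). Time passes only in rows, so rows that repeat a pose let the fingers close. It gives the time, the measured TCP pose, the force, the opening and the grip force at its end, in the units of the state.
- sense(): the state, without advancing time (a new reading comes with each control period).
- capture(name): name is "scene" or "top" or "wrist"; returns the picture (384x512x3 uint8, red, green, blue); there is no depth.
- get_calibration(name): a dict with "mtx" (3x3 intrinsics, pixels), "distortion" ([k1, k2, p1, p2, k3] as OpenCV has them; the pictures are not rectified), "rvec" (rotation vector, rad) and "tvec" (3), from world to camera coordinates, as OpenCV has them; the wrist camera has in their place "T_tool_cam" (4x4, takes a point from camera to tool coordinates, whose origin is the TCP and whose axes are the flange's). Camera axes: x right, y down, z forward; pixel columns grow to the right and rows downward; lengths in m; the calibration is good to about 2 mm. A picture is of the moment at which its call begins: read the wrist's pose just before it. get_calibration takes no time and is no camera call.
- close_job(): hands the job in; it is judged then, once.
Trained networks look in the newest picture that a camera, given by its name, has taken for a name from the list of things; names that differ only in an ending like _2 or _b are one class to them, and where a whole thing is asked for, a point or a joint stands for the part that bears it (a point fixed in the world has none). Each returns a list of dicts, best first, with "conf" (0 to 1); they miss things now and then, are a little off and sometimes report something else, mostly with a low value. They report only what shows in the picture. A call takes as long as a camera call.
- spot_in(target, camera): "at" ([x, y, z] in m, in the coordinates of the camera as it stood for that picture, good to about 4 mm: the middle of the surface that is visible of it).
The state is a dict: "time_s": time; "joints": joint angles; "qd": joint speeds; "joint_efforts": joint torques, N m; "ee_pos": TCP position; "tcp_rot": TCP orientation; "ft_force": force on the tool from outside, world axes, zero at the start; "moment": the same for the moment, N m; "grip_width": finger opening in m; "grip_force": force on a finger pad.
Only numpy, scipy, OpenCV 4.12 (cv2) and the standard library are available. Lean on these libraries where they do the work, as an engineer would, in place of code of your own. Each camera call takes 0.05 s, during which the arm holds its last target. There are 200 camera calls.

TASK

Clear all three stain bottles from the supply tray and stand them on the black rubber mat; only then fetch the branding stamp and set it upright in the middle of the burnt outline on the work board, squarely with its long side along the outline's long side. With the stamp in place, put every bottle back upright on the middle of the coaster of its own colour, and never let a bottle or the stamp tip over.

Things in the scene. Friction and masses are not known exactly. Their poses are not given: they have to be found in the camera images.
- red_bottle: Loose closed bottle of red wood stain standing upright: round red body 50 mm in diameter up to 64 mm with a pale label band; on top a round red screw cap 30 mm in diameter from 80 to 110 mm above the underside; grip the cap from above. About 160 g. Origin: centre of the underside, z up its axis. It starts on the red coaster.
- blue_bottle: Loose closed bottle of blue wood stain standing upright: round blue body 50 mm in diameter up to 64 mm with a pale label band; on top a round blue screw cap 30 mm in diameter from 80 to 110 mm above the underside; grip the cap from above. About 160 g. Origin: centre of the underside, z up its axis. It starts on the blue coaster.
- green_bottle: Loose closed bottle of green wood stain standing upright: round green body 50 mm in diameter up to 64 mm with a pale label band; on top a round green screw cap 30 mm in diameter from 80 to 110 mm above the underside; grip the cap from above. About 160 g. Origin: centre of the underside, z up its axis. It starts on the green coaster.
- red_coaster: Flat round red coaster, 60 mm in diameter, 4 mm thick, fixed on the supply tray: the home of the red bottle. Origin: centre of its underside (the bottle stands 4 mm above it), z up. The three coasters lie 60 mm from the stamp's first place, on its near side and its two flanks; which colour is where varies.
- blue_coaster: Flat round blue coaster, 60 mm in diameter, 4 mm thick, fixed on the supply tray: the home of the blue bottle. Origin: centre of its underside (the bottle stands 4 mm above it), z up. The three coasters lie 60 mm from the stamp's first place, on its near side and its two flanks; which colour is where varies.
- green_coaster: Flat round green coaster, 60 mm in diameter, 4 mm thick, fixed on the supply tray: the home of the green bottle. Origin: centre of its underside (the bottle stands 4 mm above it), z up. The three coasters lie 60 mm from the stamp's first place, on its near side and its two flanks; which colour is where varies.
- stamp: Loose branding stamp: brass base 32 mm (its x) by 44 mm (its y) and 14 mm thick, on it a dark wooden bar grip 16 mm (x) by 34 mm (y) from 14 to 40 mm above the underside. About 160 g. Grip the bar across its x. Origin: centre of the underside, z up. It starts on the tray's floor in the midst of the three taller bottles, about 10 mm from each: no room for a gripper until they are cleared.
- board: Fixed pale wooden work board lying flat, 280 mm (its x) by 100 mm (its y), 24 mm thick, a dark burnt rectangular outline in the middle of its top, 48 mm along x and 60 mm along y (over the lines), and three burnt lines across near each end. Origin: centre of the underside, right below the middle of the outline; z up. It lies on one side of the supply tray, left or right.
- mat: Fixed empty black rubber mat lying flat, 250 mm (its x) by 120 mm (its y), 4 mm thick: the side area for the cleared bottles, room for the three in a row along x, 75 mm apart. Origin: centre of the underside, z up. It lies on the other side of the supply tray from the board.
- supply_tray: Fixed plywood supply tray 190 mm (its x) by 200 mm (its y), floor 6 mm thick, with a 30 mm high rear edge at +x and 12 mm high side edges at +y and -y. It carries the coasters and, at the start, the bottles and the stamp (stamp 15 mm towards +x from its middle). Origin: centre of the underside, z up.

How it is judged:
By the outcome, as a careful person would: the job done as asked, in the order asked, and still so for the second after the job is handed in, with the robot touching nothing.
It also fails if it takes over 134 s, if anything falls off the work surface, if the arm or the gripper's body presses on something with over 40 N, if the wrist force passes 120 N, or if a joint passes its speed limit or range.

## Working session

There is one attempt and no reset: what is moved stays moved. The work goes in short steps, Python scripts to look and compute and a tool call to move; the robot and the scene stay as the last step left them, time stands still between calls to the robot, and variables do not carry over. Pictures are saved under pics/ and viewed, at most 14 in all, crops included, and the job is handed in when it is done.

Besides the shell and the picture viewer there is one more tool, called after "Call:" in YAML: its name, and indented under it one key for each argument. step_arm: Moves the arm, as the interface text tells. Its arguments: {"type":"object","properties":{"travel":{"type":"array","items":{"type":"array","items":{"type":"number"}}},"angular":{"type":"array","items":{"type":"array","items":{"type":"number"}}},"grip":{"type":"array","items":{"type":"number"}},"force":{"type":"number"}},"required":["travel","angular","grip"]}

```bash
mkdir -p pics; ls; python3 - <<'E'
from rig import *
import cv2,numpy as np
s=sense();print({k:np.round(v,3).tolist() for k,v in s.items()})
for n in("scene","top"):
    cv2.imwrite(f"pics/{n}0.png",capture(n)[:,:,::-1])
    c=get_calibration(n);print(n,{k:np.round(v,4).tolist() for k,v in c.items()})
print(get_calibration("wrist"))
E
```

```text
pics
{'time_s': 0.0, 'joints': [-1.518, 0.159, 1.598, -0.0, 1.386, -0.21], 'qd': [-0.001, -0.0, 0.001, -0.001, 0.0, 0.001], 'joint_efforts': [-0.0, -39.6, -33.143, -0.0, 0.008, 0.0], 'ee_pos': [0.149, -0.555, 0.21], 'tcp_rot': [0.991, 0.131, 0.0, -0.001], 'ft_force': [0.376, 0.016, -0.69], 'moment': [0.02, 0.013, 0.042], 'grip_force': 0.0, 'grip_width': 0.086}
scene {'mtx': [[395.3238, 0.0, 259.9515], [0.0, 395.3238, 188.9323], [0.0, 0.0, 1.0]], 'distortion': [0.015, 0.0, 0.0, 0.0, 0.0], 'rvec': [1.4695, 1.8606, -1.0068], 'tvec': [0.1289, -0.2522, 1.3469]}
top {'mtx': [[420.021, 0.0, 252.1355], [0.0, 420.021, 189.7679], [0.0, 0.0, 1.0]], 'distortion': [0.03, 0.0, 0.0, 0.0, 0.0], 'rvec': [2.1465, -2.1747, 0.1253], 'tvec': [-0.0028, 0.566, 0.8656]}
{'mtx': array([[320.55092322,   0.        , 256.27694694],
       [  0.        , 320.55092322, 192.34482793],
       [  0.        ,   0.        ,   1.        ]]), 'distortion': array([0.00232897, 0.        , 0.        , 0.        , 0.        ]), 'T_tool_cam': array([[-8.03272061e-04, -9.48478958e-01, -3.16839109e-01,
         8.09763109e-02],
       [ 9.99999492e-01, -9.54590843e-04,  3.22364480e-04,
         1.07864394e-04],
       [-6.08207638e-04, -3.16838689e-01,  9.48479243e-01,
        -1.62750080e-01],
       [ 0.00000000e+00,  0.00000000e+00,  0.00000000e+00,
         1.00000000e+00]])}
```

View pics/top0.png

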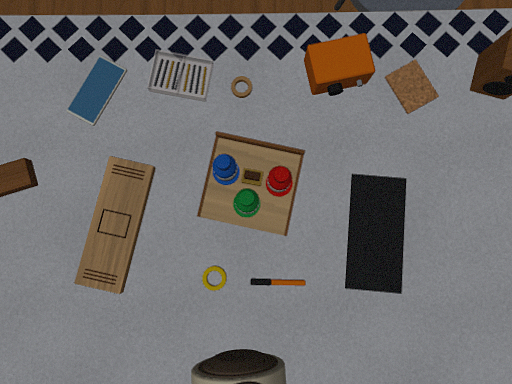

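View pics/scene0.png

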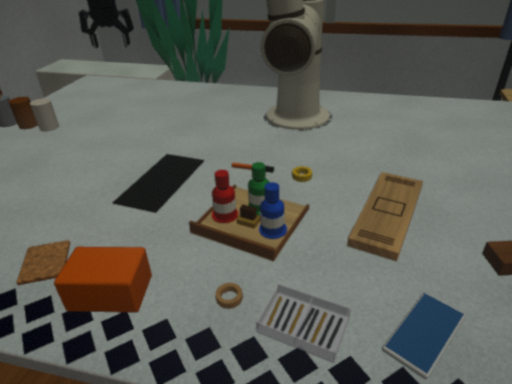

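The top view shows the tray at about (251,185) with blue (225,168), red (279,180) and green (246,203), and the stamp at (252,177). The board outline is near (114,223) and the mat near (376,233). The scene view agrees with this.

```bash
cat > h.py <<'E'
import cv2,numpy as np
from rig import *
from scipy.spatial.transform import Rotation as R
def campose(n,s=None):
    c=get_calibration(n)
    if n=="wrist":
        T=np.eye(4);T[:3,:3]=R.from_quat(s["tcp_rot"]).as_matrix();T[:3,3]=s["ee_pos"]
        return c,T@c["T_tool_cam"]
    r=cv2.Rodrigues(np.array(c["rvec"]))[0];T=np.eye(4);T[:3,:3]=r.T;T[:3,3]=-r.T@np.ravel(c["tvec"]);return c,T
def p2w(px,z,n,s=None):
    c,T=campose(n,s)
    u=cv2.undistortPoints(np.array(px,float).reshape(-1,1,2),np.array(c["mtx"]),np.array(c["distortion"]))[:,0]
    d=np.c_[u,np.ones(len(u))]@T[:3,:3].T
    return T[:3,3]+d*((z-T[2,3])/d[:,2])[:,None]
def w2p(P,n,s=None):
    c,T=campose(n,s);I=np.linalg.inv(T)
    return cv2.projectPoints(np.array(P,float).reshape(-1,1,3),cv2.Rodrigues(I[:3,:3])[0],I[:3,3],np.array(c["mtx"]),np.array(c["distortion"]))[0][:,0]
E
python3 - <<'E'
from h import *
im=cv2.imread("pics/top0.png");hsv=cv2.cvtColor(im,cv2.COLOR_BGR2HSV)
def rect(m,box,z):
    x0,y0,x1,y1=box;k=np.zeros_like(m);k[y0:y1,x0:x1]=m[y0:y1,x0:x1]
    k=cv2.morphologyEx(k,cv2.MORPH_CLOSE,np.ones((9,9)));k=cv2.morphologyEx(k,cv2.MORPH_OPEN,np.ones((5,5)))
    c=max(cv2.findContours(k,0,1)[0],key=cv2.contourArea)
    w=p2w(c[:,0],z,"top")[:,:2]
    r=cv2.minAreaRect((w*1000).astype(np.float32));print(np.round(r[0],1),np.round(r[1],1),round(r[2],2),'corners',np.round(cv2.boxPoints(r)).tolist());
wood=((hsv[...,1]>50)*255).astype(np.uint8)
rect(wood,(60,145,170,305),.024)
rect(((hsv[...,2]<60)*255).astype(np.uint8),(330,160,420,305),.004)
rect(wood,(185,125,315,240),.012)
s=sense()
for t in("red_bottle","blue_bottle","green_bottle","stamp","mat","board","supply_tray"):
    d=spot_in(t,"top")[:1]
    if d:
        c,T=campose("top");print(t,d[0]["conf"],np.round(T[:3,:3]@d[0]["at"]+T[:3,3],3))
cv2.imwrite("pics/c1.png",cv2.resize(im[125:245,190:320],None,fx=5,fy=5,interpolation=cv2.INTER_CUBIC))
cv2.imwrite("pics/c2.png",cv2.resize(im[185:260,75:155],None,fx=6,fy=6,interpolation=cv2.INTER_CUBIC))
E
```

```text
[498.5 282.9] [104.1 279.5] 76.48 corners [[350.0, 265.0], [622.0, 200.0], [647.0, 301.0], [375.0, 366.0]]
[ 473.  -277.6] [119.6 248.4] 84.3 corners [[343.0, -325.0], [591.0, -349.0], [603.0, -230.0], [355.0, -206.0]]
[584.7  -7.3] [199.2 193.8] 77.04 corners [[468.0, -83.0], [657.0, -126.0], [701.0, 68.0], [513.0, 111.0]]
red_bottle 0.91 [ 0.581 -0.065  0.083]
blue_bottle 0.88 [0.603 0.045 0.079]
green_bottle 0.72 [0.538 0.004 0.082]
stamp 0.61 [ 0.594 -0.011  0.018]
mat 0.68 [ 0.464 -0.274  0.007]
board 0.98 [0.496 0.281 0.022]
supply_tray 0.76 [ 0.579 -0.013  0.007]
```

View pics/c1.png

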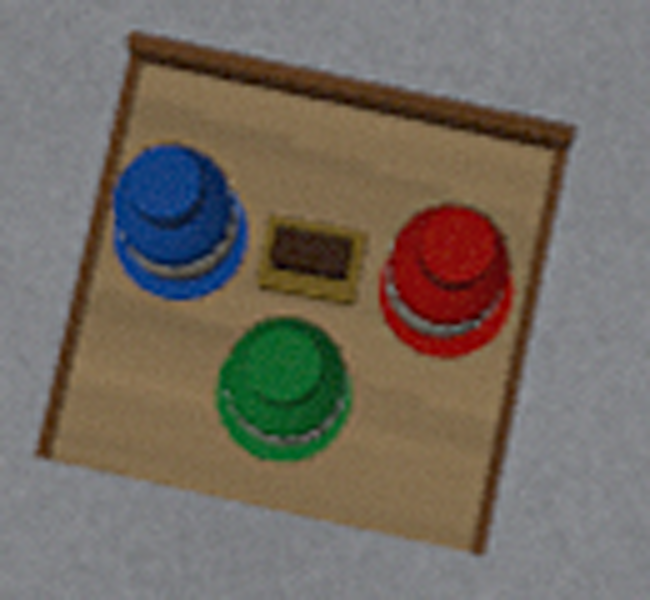

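View pics/c2.png

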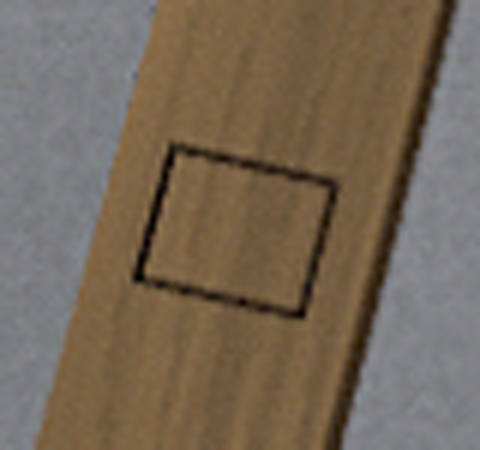

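In the tray crop, the cap tops are blue (170,190), red (463,243) and green (290,357), with the stamp bar at about (312,252). In the board crop, the outline corners are (174,146), (337,184), (302,317) and (137,281).

```bash
python3 - <<'E'
from h import *
cr=lambda p,f,o:(np.array(p,float)+.5)/f-.5+o
caps=p2w(cr([(170,190),(463,243),(290,357)],5,(190,125)),.120,"top")[:,:2];print("blue,red,green caps",caps.round(4).tolist())
co=p2w(cr([(180,234),(447,291),(285,398)],5,(190,125)),.010,"top")[:,:2];print("coasters rough",co.round(4).tolist())
print("bar",p2w(cr([(312,252)],5,(190,125)),.046,"top").round(4))
m=(caps[0]+caps[1])/2;d=caps[0]-caps[1];print("mid flanks",m.round(4),np.linalg.norm(d),np.degrees(np.arctan2(d[1],d[0]))-90,"near dist",np.linalg.norm(caps[2]-m),np.degrees(np.arctan2(*(m-caps[2])[::-1])))
o=p2w(cr([(174,146),(337,184),(302,317),(137,281)],6,(75,185)),.024,"top")[:,:2]
print("outline",o.round(4).tolist(),o.mean(0).round(4),[round(float(np.linalg.norm(o[i]-o[i-1])),4) for i in range(4)])
for a,b in((1,0),(2,3),(3,0),(2,1)):
    e=o[b]-o[a];print(np.degrees(np.arctan2(e[1],e[0])))
E
```

```text
blue,red,green caps [[0.6097, 0.0447], [0.5873, -0.0689], [0.5437, -0.0013]]
coasters rough [[0.6102, 0.0479], [0.5833, -0.0694], [0.537, 0.0024]]
bar [[ 0.5959 -0.0103  0.046 ]]
mid flanks [ 0.5985 -0.0121] 0.11575449019819854 -11.142676371632007 near dist 0.05582250461891505 -11.207285903996087
outline [[0.5299, 0.3088], [0.5155, 0.2506], [0.4685, 0.2619], [0.4821, 0.3204]] [0.499  0.2854] [0.0492, 0.06, 0.0483, 0.0601]
76.11264510088915
76.94450022992996
-13.655272521967529
-13.534188520169373
```

```bash
cat >> h.py <<'E'
def go(p,yaw,s=None):
    s=s or sense();Rn=R.from_quat(s["tcp_rot"])
    tr=Rn.inv().apply(np.array(p)-s["ee_pos"])/.5
    y=np.radians(yaw);Rt=R.from_matrix(np.array([[np.cos(y),np.sin(y),0],[np.sin(y),-np.cos(y),0],[0,0,-1.]]).reshape(3,3))
    a=(Rn.inv()*Rt).as_rotvec()/np.pi
    print("travel",tr.round(4).tolist(),"ang",a.round(4).tolist(),"rows",max(np.linalg.norm(tr)*10,np.linalg.norm(a)*180/8.59).round(1),"| at",np.round(s["ee_pos"],4).tolist(),"f",np.round(s["ft_force"],1).tolist(),"w",round(s["grip_width"],4),"gf",round(s["grip_force"],1),"t",round(s["time_s"],2),"j1,j6",np.round(np.array(s["joints"])[[0,5]],2).tolist())
E
python3 - <<'E'
from h import *
go((.40,-.28,.25),-13);go((.585,-.012,.25),-13)
E
```

```text
travel [0.6271, -0.4012, -0.0785] ang [-0.0001, 0.0, 0.1559] rows 7.5 | at [0.1493, -0.5552, 0.2107] f [0.3, -0.1, -0.6] w 0.0855 gf 0.0 t 0.45 j1,j6 [-1.52, -0.21]
travel [1.1237, -0.8227, -0.0784] ang [-0.0001, 0.0, 0.1559] rows 13.9 | at [0.1493, -0.5552, 0.2107] f [0.3, -0.1, -0.6] w 0.0855 gf 0.0 t 0.45 j1,j6 [-1.52, -0.21]
```

Call:
step_arm:
  travel:
    - [0.8, -0.55, -0.078]
    - [0.8, -0.55, -0.078]
    - [0.8, -0.55, -0.078]
    - [0.8, -0.55, -0.078]
    - [0.8, -0.55, -0.078]
    - [0.8, -0.55, -0.078]
    - [0.8, -0.55, -0.078]
    - [0.8, -0.55, -0.078]
    - [0.8, -0.55, -0.078]
    - [0.8, -0.55, -0.078]
  angular:
    - [0, 0, 0.156]
    - [0, 0, 0.156]
    - [0, 0, 0.156]
    - [0, 0, 0.156]
    - [0, 0, 0.156]
    - [0, 0, 0.156]
    - [0, 0, 0.156]
    - [0, 0, 0.156]
    - [0, 0, 0.156]
    - [0, 0, 0.156]
  grip: [1, 1, 1, 1, 1, 1, 1, 1, 1, 1]

```text
time_s: 1.45
ee_pos: [0.4656, -0.1835, 0.2504]
tcp_rot: [0.994, -0.113, 0.001, 0.0]
ft_force: [-0.6, -0.5, -0.1]
grip_width: 0.0852
grip_force: 0.0
```

```bash
python3 -c "
from h import *
go((.585,-.012,.25),-13)"
```

```text
travel [0.1559, -0.3878, 0.0009] ang [0.0, -0.0003, 0.0003] rows 4.2 | at [0.4656, -0.1835, 0.2504] f [-0.6, -0.5, -0.1] w 0.0852 gf 0.0 t 1.45 j1,j6 [-0.62, 1.18]
```

Call:
step_arm:
  travel:
    - [0.156, -0.388, 0]
    - [0.156, -0.388, 0]
    - [0.156, -0.388, 0]
    - [0.156, -0.388, 0]
    - [0.156, -0.388, 0]
    - [0.156, -0.388, 0]
  angular:
    - [0, 0, 0]
    - [0, 0, 0]
    - [0, 0, 0]
    - [0, 0, 0]
    - [0, 0, 0]
    - [0, 0, 0]
  grip: [0.7, 0.7, 0.7, 0.7, 0.7, 0.7]

```text
time_s: 2.05
ee_pos: [0.5842, -0.0131, 0.2495]
tcp_rot: [0.994, -0.112, -0.0, 0.0]
ft_force: [-1.2, -0.4, -0.1]
grip_width: 0.06
grip_force: 0.0
```

```bash
python3 - <<'E'
from h import *
s=sense();im=capture("wrist")[:,:,::-1];cv2.imwrite("pics/w1.png",im)
print(np.round(s["ee_pos"],4))
P=[(.6102,.0479,.12),(.5833,-.0694,.12),(.537,.0024,.12),(.5967,-.0107,.046)]
print(w2p(P,"wrist",s).round(0).tolist())
E
```

```text
[ 0.5842 -0.0131  0.2495]
[[186.0, 164.0], [315.0, 164.0], [251.0, 224.0], [251.0, 149.0]]
```

View pics/w1.png

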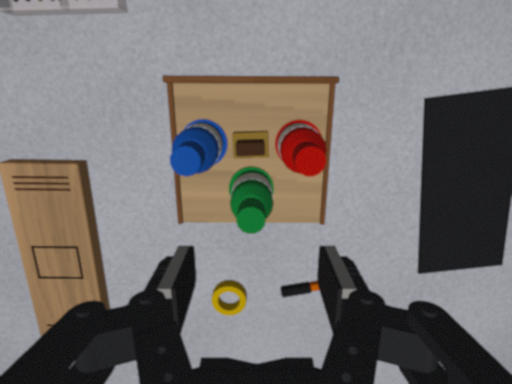

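The wrist view shows the cap tops at about blue (187,160), red (312,160) and green (252,219), and the stamp bar at (251,148). All are within 4–5 px of prediction.

```bash
python3 - <<'E'
from h import *
s=sense();im=cv2.imread("pics/w1.png")
# cap tops: bright lit disc of saturated colour; fit by local blob
hsv=cv2.cvtColor(im,cv2.COLOR_BGR2HSV)
for n,(x,y) in dict(blue=(187,160),red=(312,160),green=(252,219)).items():
    v=im[y-4:y+5,x-4:x+5].reshape(-1,3).mean(0)
    m=(np.abs(im.astype(int)-v).max(2)<18).astype(np.uint8)
    m=cv2.morphologyEx(m,cv2.MORPH_OPEN,np.ones((5,5)));k,l,st,c=cv2.connectedComponentsWithStats(m);i=l[y,x]
    print(n,st[i],c[i].round(1),p2w([c[i]],.12,"wrist",s).round(4),"view guess",p2w([(x,y)],.12,"wrist",s)[0,:2].round(4))
print("bar",p2w([(251,148.5)],.046,"wrist",s).round(4))
f=p2w([(180,223),(326,223)],.012,"wrist",s);print("tray front",f.round(4))
E
```

```text
blue [172 147  28  27 639] [185.1 160.1] [[0.6132 0.0462 0.12  ]] view guess [0.6129 0.0444]
red [296 147  29  28 658] [309.9 160.7] [[ 0.5865 -0.0668  0.12  ]] view guess [ 0.5867 -0.0688]
green [238 208  26  24 511] [250.4 219.3] [[0.5414 0.0007 0.12  ]] view guess [ 0.5413 -0.0008]
bar [[ 0.5966 -0.0117  0.046 ]]
tray front [[ 0.5128  0.1078  0.012 ]
 [ 0.468  -0.0856  0.012 ]]
```

```bash
python3 - <<'E'
from h import *
go((.585,-.068,.20),-13);go((.585,-.068,.086),-13)
E
```

```text
travel [0.0266, 0.1038, 0.0992] ang [0.0002, 0.0002, 0.0002] rows 1.5 | at [0.5837, -0.0144, 0.2496] f [1.0, -0.5, -0.8] w 0.0598 gf 0.0 t 2.1 j1,j6 [-0.23, 1.57]
travel [0.0267, 0.1036, 0.3272] ang [0.0002, 0.0002, 0.0002] rows 3.4 | at [0.5837, -0.0144, 0.2496] f [1.0, -0.5, -0.8] w 0.0598 gf 0.0 t 2.1 j1,j6 [-0.23, 1.57]
```

Call:
step_arm:
  travel:
    - [0.027, 0.104, 0.09]
    - [0.027, 0.104, 0.09]
    - [0.027, 0.104, 0.09]
    - [0.027, 0.104, 0.22]
    - [0.027, 0.104, 0.3]
    - [0.027, 0.104, 0.3]
    - [0.027, 0.104, 0.3]
  angular:
    - [0, 0, 0]
    - [0, 0, 0]
    - [0, 0, 0]
    - [0, 0, 0]
    - [0, 0, 0]
    - [0, 0, 0]
    - [0, 0, 0]
  grip: [0.7, 0.7, 0.7, 0.7, 0.7, 0.7, 0.7]
  force: 30

```text
time_s: 2.8
ee_pos: [0.5846, -0.0679, 0.1]
tcp_rot: [0.994, -0.114, -0.001, -0.0]
ft_force: [-1.0, -0.2, 0.1]
grip_width: 0.0597
grip_force: 0.0
```

```bash
python3 - <<'E'
from h import *
go((.585,-.068,.086),-13)
s=sense();im=capture("wrist")[:,:,::-1];cv2.imwrite("pics/w2.png",im);go((.585,-.068,.086),-13)
E
```

```text
travel [0.0008, -0.0, 0.0279] ang [-0.0001, 0.0006, -0.0003] rows 0.3 | at [0.5846, -0.0679, 0.1] f [-1.0, -0.2, 0.1] w 0.0597 gf 0.0 t 2.8 j1,j6 [-0.32, 1.48]
travel [-0.0032, -0.0002, 0.0324] ang [0.0, -0.0009, -0.0002] rows 0.3 | at [0.5865, -0.0685, 0.1022] f [0.3, -0.0, 0.5] w 0.0597 gf 0.0 t 2.85 j1,j6 [-0.32, 1.48]
```

View pics/w2.png

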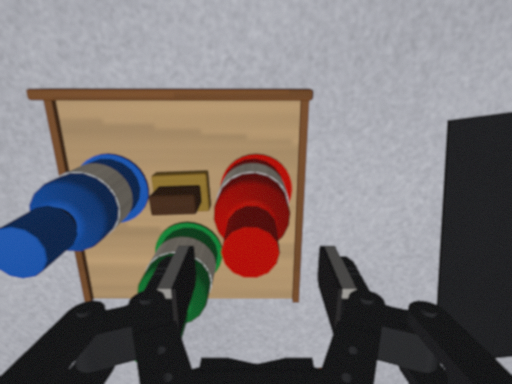

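The close view has the red cap top at about (251,251), nearly centred between the fingers. The coaster is visible at (256,180).

```bash
python3 - <<'E'
from h import *
s=sense();im=cv2.imread("pics/w2.png");x,y=251,252
v=im[y-4:y+5,x-4:x+5].reshape(-1,3).mean(0);m=(np.abs(im.astype(int)-v).max(2)<18).astype(np.uint8)
m=cv2.morphologyEx(m,cv2.MORPH_OPEN,np.ones((5,5)));k,l,st,c=cv2.connectedComponentsWithStats(m);i=l[y,x]
print(st[i],c[i]);ws=[]
for z in(.118,.12,.122):
    w=p2w([c[i]],z,"wrist",s)[0];print(w.round(4),"tool",R.from_quat(s["tcp_rot"]).inv().apply(w-s["ee_pos"]).round(4))
E
```

```text
[ 223  228   55   48 2088] [249.8960728  251.49856322]
[ 0.587  -0.0656  0.118 ] tool [-0.0001 -0.0029 -0.0158]
[ 0.5881 -0.0659  0.12  ] tool [ 0.001  -0.0028 -0.0178]
[ 0.5892 -0.0662  0.122 ] tool [ 0.0021 -0.0028 -0.0198]
```

Call:
step_arm:
  travel:
    - [0, -0.005, 0.03]
    - [0, -0.005, 0.03]
    - [0, -0.005, 0.03]
    - [0, -0.005, 0.03]
    - [0, -0.005, 0.03]
    - [0, -0.005, 0.03]
    - [0, -0.005, 0.03]
    - [0, -0.005, 0.03]
  angular:
    - [0, 0, 0]
    - [0, 0, 0]
    - [0, 0, 0]
    - [0, 0, 0]
    - [0, 0, 0]
    - [0, 0, 0]
    - [0, 0, 0]
    - [0, 0, 0]
  grip: [0.7, 0.7, 0.1, 0.1, 0.1, 0.1, 0.1, 0.1]
  force: 30

```text
time_s: 3.65
ee_pos: [0.5866, -0.0657, 0.0858]
tcp_rot: [0.994, -0.113, 0.001, 0.0]
ft_force: [-0.9, 1.3, 4.5]
grip_width: 0.0284
grip_force: 29.9
```

```bash
python3 - <<'E'
from h import *
go((.548,-.285,.23),-13);go((.548,-.285,.083),-13);go((.473,-.278,.081),-13);go((.398,-.27,.081),-13)
E
```

```text
travel [0.0241, 0.4446, -0.2885] ang [-0.0, -0.0005, -0.0001] rows 5.3 | at [0.5866, -0.0657, 0.0858] f [-0.9, 1.3, 4.5] w 0.0284 gf 29.9 t 3.65 j1,j6 [-0.32, 1.48]
travel [0.0236, 0.4446, 0.0055] ang [-0.0, -0.0005, -0.0001] rows 4.5 | at [0.5866, -0.0657, 0.0858] f [-0.9, 1.3, 4.5] w 0.0284 gf 29.9 t 3.65 j1,j6 [-0.32, 1.48]
travel [-0.1257, 0.4648, 0.0093] ang [-0.0, -0.0005, -0.0001] rows 4.8 | at [0.5866, -0.0657, 0.0858] f [-0.9, 1.3, 4.5] w 0.0284 gf 29.9 t 3.65 j1,j6 [-0.32, 1.48]
travel [-0.2755, 0.483, 0.009] ang [-0.0, -0.0005, -0.0001] rows 5.6 | at [0.5866, -0.0657, 0.0858] f [-0.9, 1.3, 4.5] w 0.0284 gf 29.9 t 3.65 j1,j6 [-0.32, 1.48]
```

Call:
step_arm:
  travel:
    - [0, 0, -0.08]
    - [0, 0, -0.16]
    - [0.005, 0.09, -0.2]
    - [0.01, 0.18, -0.2]
    - [0.015, 0.27, -0.2]
    - [0.02, 0.36, -0.2]
    - [0.024, 0.445, -0.2]
    - [0.024, 0.445, -0.2]
    - [0.024, 0.445, -0.11]
    - [0.024, 0.445, -0.04]
  angular:
    - [0, 0, 0]
    - [0, 0, 0]
    - [0, 0, 0]
    - [0, 0, 0]
    - [0, 0, 0]
    - [0, 0, 0]
    - [0, 0, 0]
    - [0, 0, 0]
    - [0, 0, 0]
    - [0, 0, 0]
  grip: [0.1, 0.1, 0.1, 0.1, 0.1, 0.1, 0.1, 0.1, 0.1, 0.1]

```text
time_s: 4.65
ee_pos: [0.547, -0.285, 0.1031]
tcp_rot: [0.994, -0.114, -0.0, -0.0]
ft_force: [-0.4, 0.7, -1.9]
grip_width: 0.0284
grip_force: 30.4
```

Call:
step_arm:
  travel:
    - [0, 0, 0.025]
    - [0, 0, 0.045]
    - [0, 0, 0.051]
    - [0, 0, 0.052]
    - [0, 0, 0.052]
    - [0, 0, 0.052]
    - [0, 0, 0.052]
    - [0, 0, 0.052]
    - [0, 0, -0.05]
    - [0, 0, -0.15]
  angular:
    - [0, 0, 0]
    - [0, 0, 0]
    - [0, 0, 0]
    - [0, 0, 0]
    - [0, 0, 0]
    - [0, 0, 0]
    - [0, 0, 0]
    - [0, 0, 0]
    - [0, 0, 0]
    - [0, 0, 0]
  grip: [0.1, 0.1, 0.1, 0.1, 0.1, 0.65, 0.65, 0.65, 0.7, 0.7]

```text
time_s: 5.65
ee_pos: [0.5462, -0.2841, 0.1782]
tcp_rot: [0.994, -0.113, -0.002, -0.001]
ft_force: [0.5, -0.5, 0.6]
grip_width: 0.0598
grip_force: 0.0
```

```bash
python3 - <<'E'
from h import *
go((.612,.047,.2),-13)
s=sense();im=capture("wrist")[:,:,::-1];cv2.imwrite("pics/w3.png",im)
E
```

```text
travel [-0.0212, -0.675, -0.0422] ang [-0.0006, 0.0013, -0.0002] rows 6.8 | at [0.5462, -0.2841, 0.1782] f [0.5, -0.5, 0.6] w 0.0598 gf 0.0 t 5.65 j1,j6 [-0.68, 1.12]
```

View pics/w3.png

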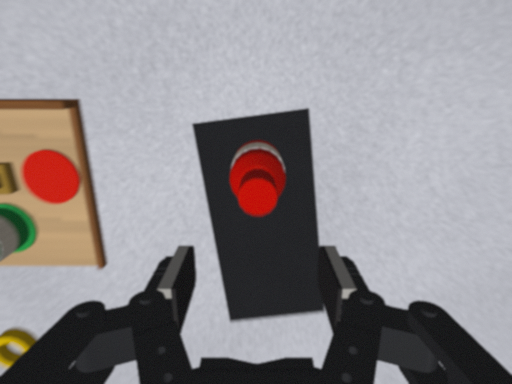

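Red stands upright on the mat, cap at (258,192), and the red coaster is free. Next is blue.

Call:
step_arm:
  travel:
    - [-0.024, -0.68, -0.02]
    - [-0.024, -0.68, -0.02]
    - [-0.024, -0.68, -0.02]
    - [-0.024, -0.68, -0.02]
    - [-0.024, -0.68, -0.02]
    - [-0.024, -0.68, -0.02]
    - [-0.024, -0.68, -0.02]
    - [-0.024, -0.68, -0.02]
    - [-0.024, -0.68, -0.02]
  angular:
    - [0, 0, 0]
    - [0, 0, 0]
    - [0, 0, 0]
    - [0, 0, 0]
    - [0, 0, 0]
    - [0, 0, 0]
    - [0, 0, 0]
    - [0, 0, 0]
    - [0, 0, 0]
  grip: [0.7, 0.7, 0.7, 0.7, 0.7, 0.7, 0.7, 0.7, 0.7]

```text
time_s: 6.6
ee_pos: [0.6125, 0.0495, 0.1888]
tcp_rot: [0.994, -0.112, 0.0, 0.0]
ft_force: [-0.2, 0.1, 0.2]
grip_width: 0.0598
grip_force: 0.0
```

Call:
step_arm:
  travel:
    - [0, 0, 0.09]
    - [0, 0, 0.17]
    - [0, 0, 0.17]
    - [0, 0, 0.17]
  angular:
    - [0, 0, 0]
    - [0, 0, 0]
    - [0, 0, 0]
    - [0, 0, 0]
  grip: [0.7, 0.7, 0.7, 0.7]

```text
time_s: 7.0
ee_pos: [0.6121, 0.0477, 0.104]
tcp_rot: [0.993, -0.114, -0.001, 0.0]
ft_force: [0.8, -0.3, 0.8]
grip_width: 0.0599
grip_force: 0.0
```

```bash
cat >> h.py <<'E'
def cap(name,seed,ztop=.12):
    s=sense();im=capture("wrist")[:,:,::-1];cv2.imwrite(f"pics/{name}.png",im);x,y=seed
    v=np.median(im[y-3:y+4,x-3:x+4].reshape(-1,3),0);m=(np.abs(im.astype(int)-v).max(2)<18).astype(np.uint8)
    m=cv2.morphologyEx(m,cv2.MORPH_OPEN,np.ones((5,5)));k,l,st,c=cv2.connectedComponentsWithStats(m);i=l[y,x]
    w=p2w([c[i]],ztop,"wrist",s)[0];print("bgr",v,st[i],c[i].round(1),w.round(4),"tool units",(R.from_quat(s["tcp_rot"]).inv().apply(w-s["ee_pos"])/.5).round(4))
E
python3 -c "
from h import *
go((.612,.047,.086),-13);cap('w4',(251,252))"
```

```text
travel [0.0001, 0.0014, 0.036] ang [0.0001, 0.0003, -0.0006] rows 0.4 | at [0.6121, 0.0477, 0.104] f [0.8, -0.3, 0.8] w 0.0599 gf 0.0 t 7.0 j1,j6 [-0.12, 1.68]
bgr [166.  80.  24.] [ 227  226   53   47 1976] [253.1 248.9] [0.614  0.0485 0.12  ] tool units [ 0.0031 -0.0025 -0.032 ]
```

Call:
step_arm:
  travel:
    - [0.002, -0.003, 0.04]
    - [0.002, -0.003, 0.04]
    - [0.002, -0.003, 0.04]
    - [0.002, -0.003, 0.04]
    - [0.002, -0.003, 0.04]
    - [0.002, -0.003, 0.04]
    - [0.002, -0.003, 0.04]
    - [0.002, -0.003, -0.06]
    - [0.002, -0.003, -0.16]
    - [0.002, -0.003, -0.26]
  angular:
    - [0, 0, 0]
    - [0, 0, 0]
    - [0, 0, 0]
    - [0, 0, 0]
    - [0, 0, 0]
    - [0, 0, 0]
    - [0, 0, 0]
    - [0, 0, 0]
    - [0, 0, 0]
    - [0, 0, 0]
  grip: [0.7, 0.7, 0.1, 0.1, 0.1, 0.1, 0.1, 0.1, 0.1, 0.1]

```text
time_s: 8.05
ee_pos: [0.613, 0.0503, 0.2352]
tcp_rot: [0.994, -0.113, -0.001, -0.0]
ft_force: [0.7, -0.1, -2.1]
grip_width: 0.0284
grip_force: 30.4
```

```bash
python3 -c "
from h import *
go((.473,-.278,.23),-13)"
```

```text
travel [-0.1248, 0.7028, 0.0105] ang [-0.0, 0.0004, -0.0001] rows 7.1 | at [0.613, 0.0503, 0.2352] f [0.7, -0.1, -2.1] w 0.0284 gf 30.4 t 8.05 j1,j6 [-0.11, 1.68]
```

Call:
step_arm:
  travel:
    - [-0.127, 0.703, 0]
    - [-0.127, 0.703, 0]
    - [-0.127, 0.703, 0]
    - [-0.127, 0.703, 0]
    - [-0.127, 0.703, 0]
    - [-0.127, 0.703, 0]
    - [-0.127, 0.703, 0]
    - [-0.127, 0.703, 0]
    - [-0.127, 0.703, 0.09]
    - [-0.127, 0.703, 0.18]
  angular:
    - [0, 0, 0]
    - [0, 0, 0]
    - [0, 0, 0]
    - [0, 0, 0]
    - [0, 0, 0]
    - [0, 0, 0]
    - [0, 0, 0]
    - [0, 0, 0]
    - [0, 0, 0]
    - [0, 0, 0]
  grip: [0.1, 0.1, 0.1, 0.1, 0.1, 0.1, 0.1, 0.1, 0.1, 0.1]

```text
time_s: 9.05
ee_pos: [0.4736, -0.279, 0.1444]
tcp_rot: [0.993, -0.114, 0.002, 0.001]
ft_force: [-0.3, 0.2, -2.3]
grip_width: 0.0286
grip_force: 30.6
```

Call:
step_arm:
  travel:
    - [0, 0, 0.08]
    - [0, 0, 0.12]
    - [0, 0, 0.131]
    - [0, 0, 0.132]
    - [0, 0, 0.132]
    - [0, 0, 0.132]
    - [0, 0, 0.132]
    - [0, 0, 0.132]
    - [0, 0, 0.04]
    - [0, 0, -0.06]
  angular:
    - [0, 0, 0]
    - [0, 0, 0]
    - [0, 0, 0]
    - [0, 0, 0]
    - [0, 0, 0]
    - [0, 0, 0]
    - [0, 0, 0]
    - [0, 0, 0]
    - [0, 0, 0]
    - [0, 0, 0]
  grip: [0.1, 0.1, 0.1, 0.1, 0.1, 0.65, 0.65, 0.65, 0.7, 0.7]

```text
time_s: 10.05
ee_pos: [0.4711, -0.2767, 0.1728]
tcp_rot: [0.994, -0.113, -0.002, -0.002]
ft_force: [1.5, -1.6, 0.8]
grip_width: 0.0597
grip_force: 0.0
```

Call:
step_arm:
  travel:
    - [0.005, -0.585, -0.02]
    - [0.005, -0.585, -0.02]
    - [0.005, -0.585, -0.02]
    - [0.005, -0.585, -0.02]
    - [0.005, -0.585, -0.02]
    - [0.005, -0.585, -0.02]
    - [0.005, -0.585, 0]
    - [0.005, -0.585, 0.08]
    - [0.005, -0.585, 0.14]
    - [0.005, -0.585, 0.14]
  angular:
    - [0, 0, 0]
    - [0, 0, 0]
    - [0, 0, 0]
    - [0, 0, 0]
    - [0, 0, 0]
    - [0, 0, 0]
    - [0, 0, 0]
    - [0, 0, 0]
    - [0, 0, 0]
    - [0, 0, 0]
  grip: [0.7, 0.7, 0.7, 0.7, 0.7, 0.7, 0.7, 0.7, 0.7, 0.7]

```text
time_s: 11.05
ee_pos: [0.5367, 0.0066, 0.0988]
tcp_rot: [0.994, -0.114, -0.005, -0.0]
ft_force: [-0.8, 0.0, -0.3]
grip_width: 0.0599
grip_force: 0.0
```

```bash
python3 -c "
from h import *
cap('w5',(252,252));go((.54,.0017,.086),-13)"
```

```text
bgr [ 55. 125.  22.] [ 235  223   55   49 2160] [261.5 246.9] [0.5416 0.0024 0.12  ] tool units [ 0.011   0.006  -0.0424]
travel [0.0044, 0.0082, 0.0315] ang [0.0001, 0.0017, -0.0003] rows 0.3 | at [0.5389, 0.0062, 0.1018] f [0.4, -0.8, 0.4] w 0.0597 gf 0.0 t 11.1 j1,j6 [-0.21, 1.59]
```

Call:
step_arm:
  travel:
    - [0.004, 0.005, 0.04]
    - [0.004, 0.005, 0.04]
    - [0.004, 0.005, 0.04]
    - [0.004, 0.005, 0.04]
    - [0.004, 0.005, 0.04]
    - [0.004, 0.005, 0.04]
    - [0.004, 0.005, 0.04]
    - [0.004, 0.005, -0.06]
    - [0.004, 0.005, -0.16]
    - [0.004, 0.005, -0.26]
  angular:
    - [0, 0, 0]
    - [0, 0, 0]
    - [0, 0, 0]
    - [0, 0, 0]
    - [0, 0, 0]
    - [0, 0, 0]
    - [0, 0, 0]
    - [0, 0, 0]
    - [0, 0, 0]
    - [0, 0, 0]
  grip: [0.7, 0.7, 0.1, 0.1, 0.1, 0.1, 0.1, 0.1, 0.1, 0.1]

```text
time_s: 12.1
ee_pos: [0.5415, 0.0038, 0.2351]
tcp_rot: [0.994, -0.113, -0.001, -0.0]
ft_force: [1.4, 0.4, -3.4]
grip_width: 0.0286
grip_force: 30.7
```

Call:
step_arm:
  travel:
    - [-0.157, 0.599, 0]
    - [-0.157, 0.599, 0]
    - [-0.157, 0.599, 0]
    - [-0.157, 0.599, 0]
    - [-0.157, 0.599, 0]
    - [-0.157, 0.599, 0]
    - [-0.157, 0.599, 0]
    - [-0.157, 0.599, 0]
    - [-0.157, 0.599, 0.09]
    - [-0.157, 0.599, 0.18]
  angular:
    - [0, 0, 0]
    - [0, 0, 0]
    - [0, 0, 0]
    - [0, 0, 0]
    - [0, 0, 0]
    - [0, 0, 0]
    - [0, 0, 0]
    - [0, 0, 0]
    - [0, 0, 0]
    - [0, 0, 0]
  grip: [0.1, 0.1, 0.1, 0.1, 0.1, 0.1, 0.1, 0.1, 0.1, 0.1]

```text
time_s: 13.1
ee_pos: [0.4002, -0.2702, 0.1442]
tcp_rot: [0.994, -0.113, 0.002, 0.001]
ft_force: [1.1, 0.4, -2.7]
grip_width: 0.0288
grip_force: 30.9
```

Call:
step_arm:
  travel:
    - [0, 0, 0.08]
    - [0, 0, 0.12]
    - [0, 0, 0.131]
    - [0, 0, 0.132]
    - [0, 0, 0.132]
    - [0, 0, 0.132]
    - [0, 0, 0.132]
    - [0, 0, 0.132]
    - [0, 0, 0.04]
    - [0, 0, -0.06]
  angular:
    - [0, 0, 0]
    - [0, 0, 0]
    - [0, 0, 0]
    - [0, 0, 0]
    - [0, 0, 0]
    - [0, 0, 0]
    - [0, 0, 0]
    - [0, 0, 0]
    - [0, 0, 0]
    - [0, 0, 0]
  grip: [0.1, 0.1, 0.1, 0.1, 0.1, 0.65, 0.65, 0.65, 0.7, 0.7]

```text
time_s: 14.1
ee_pos: [0.397, -0.2692, 0.1731]
tcp_rot: [0.994, -0.114, -0.002, -0.002]
ft_force: [1.8, -0.2, -0.1]
grip_width: 0.0595
grip_force: 0.0
```

```bash
python3 -c "
from h import *
go((.597,-.011,.2),77);cv2.imwrite('pics/t1.png',capture('top')[110:310,180:430,::-1].repeat(3,0).repeat(3,1))"
```

```text
travel [0.2729, -0.5935, -0.0532] ang [-0.0018, 0.0003, -0.5002] rows 10.5 | at [0.397, -0.2692, 0.1731] f [1.8, -0.2, -0.1] w 0.0595 gf 0.0 t 14.1 j1,j6 [-0.85, 0.95]
```

View pics/t1.png

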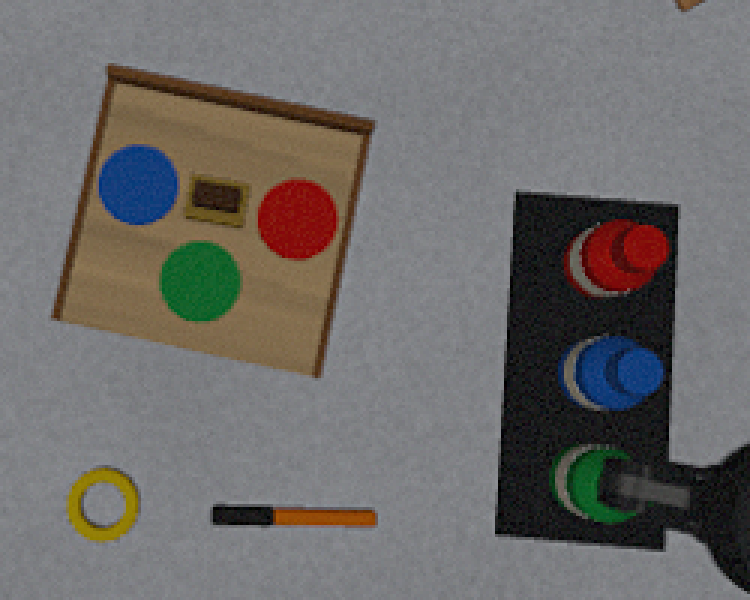

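All three bottles stand on the mat in a row, and the coasters are free. In the picture the stamp sits at about (217,200).

Call:
step_arm:
  travel:
    - [0.275, -0.602, -0.05]
    - [0.275, -0.602, -0.05]
    - [0.275, -0.602, -0.05]
    - [0.275, -0.602, -0.05]
    - [0.275, -0.602, -0.05]
    - [0.275, -0.602, -0.05]
    - [0.275, -0.602, -0.05]
    - [0.275, -0.602, -0.05]
    - [0.275, -0.602, -0.05]
    - [0.275, -0.602, -0.05]
  angular:
    - [0, 0, -0.5]
    - [0, 0, -0.5]
    - [0, 0, -0.5]
    - [0, 0, -0.5]
    - [0, 0, -0.5]
    - [0, 0, -0.5]
    - [0, 0, -0.5]
    - [0, 0, -0.5]
    - [0, 0, -0.5]
    - [0, 0, -0.5]
  grip: [0.7, 0.7, 0.7, 0.7, 0.7, 0.7, 0.7, 0.7, 0.7, 0.7]

```text
time_s: 15.15
ee_pos: [0.6004, -0.008, 0.1985]
tcp_rot: [0.802, 0.597, -0.0, 0.0]
ft_force: [0.6, 0.4, -0.4]
grip_width: 0.0599
grip_force: 0.0
```

```bash
python3 - <<'E'
from h import *
go((.597,-.011,.1),77)
im=capture("top")[:,:,::-1]
for n,(x,y) in dict(blue=(226,171),red=(279,183),green=(246,203)).items():
    v=np.median(im[y-3:y+4,x-3:x+4].reshape(-1,3),0);m=(np.abs(im.astype(int)-v).max(2)<30).astype(np.uint8)
    m=cv2.morphologyEx(m,cv2.MORPH_CLOSE,np.ones((3,3)));k,l,st,c=cv2.connectedComponentsWithStats(m);i=l[y,x];print(n,st[i],p2w([c[i]],.01,"top").round(4))
E
```

```text
travel [-0.0076, -0.0048, 0.197] ang [0.0, 0.0, -0.0205] rows 2.0 | at [0.6004, -0.008, 0.1985] f [0.6, 0.4, -0.4] w 0.0599 gf 0.0 t 15.15 j1,j6 [-0.21, 0.08]
blue [213 159  24  26 466] [[0.6115 0.0507 0.01  ]]
red [   74    38   243   346 32309] [[0.4668 0.1087 0.01  ]]
green [234 190  26  27 546] [[0.5388 0.0031 0.01  ]]
```

Call:
step_arm:
  travel:
    - [0, 0, 0.1]
    - [0, 0, 0.16]
    - [0, 0, 0.16]
    - [0, 0, 0.16]
    - [0, 0, 0.16]
  angular:
    - [0, 0, -0.02]
    - [0, 0, -0.02]
    - [0, 0, -0.02]
    - [0, 0, -0.02]
    - [0, 0, -0.02]
  grip: [0.7, 0.7, 0.7, 0.7, 0.7]

```text
time_s: 15.7
ee_pos: [0.602, -0.0088, 0.1215]
tcp_rot: [0.786, 0.619, 0.001, 0.002]
ft_force: [0.7, -0.5, 1.1]
grip_width: 0.0599
grip_force: 0.0
```

```bash
python3 - <<'E'
from h import *
go((.597,-.011,.035),77)
s=sense();im=capture("wrist")[:,:,::-1];cv2.imwrite('pics/w6.png',im);go((.597,-.011,.035),77)
E
```

```text
travel [-0.0066, -0.0094, 0.1729] ang [0.0014, -0.0, -0.003] rows 1.7 | at [0.602, -0.0088, 0.1215] f [0.7, -0.5, 1.1] w 0.0599 gf 0.0 t 15.7 j1,j6 [-0.22, 0.02]
travel [-0.0067, -0.0097, 0.1732] ang [0.0015, -0.0, -0.0029] rows 1.7 | at [0.6021, -0.0088, 0.1216] f [0.3, 0.1, -0.1] w 0.0596 gf 0.0 t 15.75 j1,j6 [-0.22, 0.02]
```

View pics/w6.png

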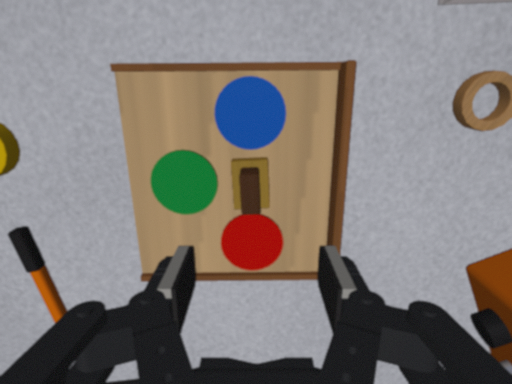

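The stamp's brass base is at about (250,183) with its bar at (250,190). The coasters are blue (250,112), green (184,182) and red (252,241).

```bash
python3 - <<'E'
from h import *
s=sense();im=cv2.imread("pics/w6.png");hsv=cv2.cvtColor(im,cv2.COLOR_BGR2HSV)
Rn=R.from_quat(s["tcp_rot"])
def tool(w): return (Rn.inv().apply(w-s["ee_pos"])/.5)
def blob(x,y,tol):
    v=np.median(im[y-2:y+3,x-2:x+3].reshape(-1,3),0);m=(np.abs(im.astype(int)-v).max(2)<tol).astype(np.uint8)
    m=cv2.morphologyEx(m,cv2.MORPH_OPEN,np.ones((3,3)));k,l,st,c=cv2.connectedComponentsWithStats(m);i=l[y,x];print(v,st[i]);return (l==i).astype(np.uint8),c[i]
for n,(x,y) in dict(blue=(250,112),green=(184,182),red=(252,241)).items():
    m,_=blob(x,y,30);e=cv2.fitEllipse(max(cv2.findContours(m,0,1)[0],key=len));w=p2w([e[0]],.01,"wrist",s)[0];print(n,w.round(4),tool(w).round(4))
m,c=blob(250,190,22);cn=max(cv2.findContours(m,0,1)[0],key=len)[:,0]
w=p2w(cn,.046,"wrist",s);t=np.array([tool(x) for x in w])[:,:2]*.5e3
print("bar",cv2.minAreaRect(t.astype(np.float32)))
# brass base outline
m=((hsv[...,0]>20)&(hsv[...,0]<32)&(hsv[...,1]>110)).astype(np.uint8);m[:150]=0;m[220:]=0;m[:,:225]=0;m[:,275:]=0
print(m.sum());cn=cv2.findNonZero(m)[:,0];w=p2w(cn,.02,"wrist",s);t=np.array([tool(x) for x in w])[:,:2]*.5e3
print("base",cv2.minAreaRect(t.astype(np.float32)))
E
```

```text
[158.  77.  25.] [ 216   77   69   71 3848]
blue [0.6109 0.0504 0.01  ] [ 0.1192 -0.0116  0.2232]
[ 53. 120.  23.] [ 152  151   65   62 3170]
green [0.5393 0.0059 0.01  ] [-0.0007 -0.1299  0.2226]
[ 10.  16. 165.] [ 222  215   60   54 2614]
red [ 0.5838 -0.0658  0.01  ] [-0.1195 -0.0099  0.2232]
[30. 44. 67.] [240 167  20  47 866]
bar ((2.844423294067383, -5.678584098815918), (14.80012035369873, 37.91437530517578), 89.89141845703125)
741
base ((0.34551048278808594, -5.74943733215332), (29.726604461669922, 43.68025207519531), 88.24964904785156)
```

Call:
step_arm:
  travel:
    - [-0.001, -0.011, 0]
    - [-0.001, -0.011, 0.09]
    - [-0.001, -0.011, 0.16]
    - [-0.001, -0.011, 0.193]
    - [-0.001, -0.011, 0.193]
    - [-0.001, -0.011, 0.193]
    - [-0.001, -0.011, 0.193]
    - [-0.001, -0.011, 0.193]
    - [-0.001, -0.011, 0.193]
    - [-0.001, -0.011, 0.193]
  angular:
    - [0, 0, -0.002]
    - [0, 0, -0.002]
    - [0, 0, -0.002]
    - [0, 0, -0.002]
    - [0, 0, -0.002]
    - [0, 0, -0.002]
    - [0, 0, -0.002]
    - [0, 0, -0.002]
    - [0, 0, -0.002]
    - [0, 0, -0.002]
  grip: [0.7, 0.7, 0.7, 0.7, 0.7, 0.05, 0.05, 0.05, 0.05, 0.05]
  force: 40

```text
time_s: 16.75
ee_pos: [0.5967, -0.008, 0.0244]
tcp_rot: [0.783, 0.622, 0.001, 0.002]
ft_force: [0.9, -0.6, 6.3]
grip_width: 0.0135
grip_force: 39.2
```

```bash
python3 -c "
from h import *
go((.499,.2854,.15),76.5)"
```

```text
travel [0.5272, -0.3223, -0.2526] ang [0.0014, -0.0, 0.0021] rows 6.7 | at [0.5967, -0.008, 0.0244] f [0.9, -0.6, 6.3] w 0.0135 gf 39.2 t 16.75 j1,j6 [-0.22, 0.01]
```

Call:
step_arm:
  travel:
    - [0, 0, -0.09]
    - [0, 0, -0.16]
    - [0.527, -0.322, -0.16]
    - [0.527, -0.322, -0.16]
    - [0.527, -0.322, -0.16]
    - [0.527, -0.322, -0.16]
    - [0.527, -0.322, -0.16]
    - [0.527, -0.322, -0.16]
    - [0.527, -0.322, -0.16]
    - [0.527, -0.322, -0.16]
  angular:
    - [0, 0, 0]
    - [0, 0, 0]
    - [0, 0, 0.002]
    - [0, 0, 0.002]
    - [0, 0, 0.002]
    - [0, 0, 0.002]
    - [0, 0, 0.002]
    - [0, 0, 0.002]
    - [0, 0, 0.002]
    - [0, 0, 0.002]
  grip: [0.05, 0.05, 0.05, 0.05, 0.05, 0.05, 0.05, 0.05, 0.05, 0.05]

```text
time_s: 17.75
ee_pos: [0.4966, 0.2868, 0.102]
tcp_rot: [0.784, 0.621, -0.0, -0.0]
ft_force: [0.1, -0.7, -1.2]
grip_width: 0.0131
grip_force: 39.0
```

Call:
step_arm:
  travel:
    - [0, 0, 0]
    - [0, 0, 0]
    - [0, 0, 0]
  angular:
    - [0, 0, 0]
    - [0, 0, 0]
    - [0, 0, 0]
  grip: [0.05, 0.05, 0.05]

```text
time_s: 18.05
ee_pos: [0.4983, 0.2842, 0.1023]
tcp_rot: [0.786, 0.618, -0.0, 0.0]
ft_force: [0.8, -0.2, -1.1]
grip_width: 0.0134
grip_force: 39.0
```

```bash
python3 - <<'E'
from h import *
go((.499,.2854,.15),76.5)
s=sense();cv2.imwrite('pics/w7.png',capture("wrist")[:,:,::-1])
E
```

```text
travel [0.0026, 0.0007, -0.0955] ang [-0.0, 0.0001, -0.0006] rows 1.0 | at [0.4983, 0.2842, 0.1023] f [0.8, -0.2, -1.1] w 0.0134 gf 39.0 t 18.05 j1,j6 [0.31, 0.55]
```

View pics/w7.png

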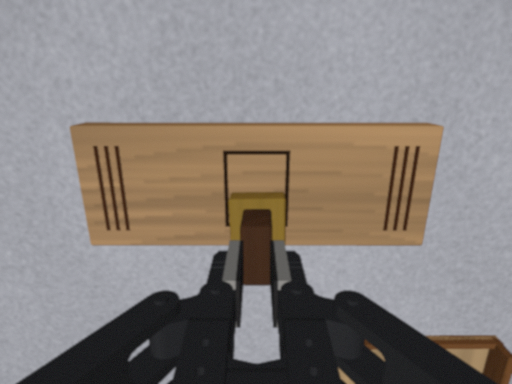

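The stamp hovers squarely at (257,215). The outline's far line is at y≈151–152, with corners at (223,151) and (290,151), and its sides run parallel to the stamp base.

```bash
python3 - <<'E'
from h import *
s=sense();Rn=R.from_quat(s["tcp_rot"]);im=cv2.imread("pics/w7.png")
t=lambda px,z:(Rn.inv().apply(p2w(px,z,"wrist",s)-s["ee_pos"])/.5).round(4).tolist()
g=cv2.cvtColor(im,cv2.COLOR_BGR2GRAY)
print("far line rows",g[146:158,256].tolist());print("row 170",g[170,218:234].tolist(),g[170,280:296].tolist());print("row205",g[205,218:236].tolist(),g[205,280:294].tolist())
print("row 198 hue",cv2.cvtColor(im,40)[198,224:292,1].tolist());print("col 245",cv2.cvtColor(im,40)[186:202,245,1].tolist())
print(t([(223,151.),(290,151.),(256.5,151.)],.024))
print("base top far edge",t([(230,193.),(285,193.)],.098)) 
E
```

```text
far line rows [125, 126, 126, 118, 96, 57, 31, 50, 88, 123, 131, 133]
row 170 [134, 134, 133, 134, 130, 109, 71, 35, 53, 92, 123, 132, 136, 135, 135, 135] [130, 130, 130, 127, 121, 97, 60, 34, 53, 92, 119, 130, 129, 130, 131, 128]
row205 [120, 122, 120, 121, 119, 118, 102, 67, 32, 40, 72, 97, 106, 106, 108, 107, 109, 109] [110, 110, 109, 102, 88, 68, 44, 53, 87, 113, 124, 122, 123, 123]
row 198 hue [110, 118, 146, 130, 130, 142, 156, 168, 182, 169, 172, 182, 180, 174, 173, 173, 175, 172, 176, 179, 179, 172, 174, 174, 168, 181, 175, 177, 168, 175, 180, 176, 175, 174, 174, 174, 184, 174, 176, 180, 171, 174, 166, 169, 172, 169, 172, 178, 171, 174, 178, 172, 178, 171, 180, 172, 171, 171, 183, 172, 181, 181, 157, 119, 114, 107, 108, 111]
col 245 [111, 109, 109, 112, 113, 116, 133, 158, 180, 175, 181, 172, 172, 171, 166, 165]
[[0.0673, -0.0514, 0.1566], [0.0672, 0.0505, 0.1566], [0.0672, -0.0004, 0.1566]]
base top far edge [[0.0498, -0.0299, 0.0086], [0.0498, 0.0307, 0.0086]]
```

Call:
step_arm:
  travel:
    - [0.0015, -0.001, 0.05]
    - [0.0015, -0.001, 0.09]
    - [0.0015, -0.001, 0.112]
    - [0.0015, -0.001, 0.12]
    - [0.0015, -0.001, 0.123]
    - [0.0015, -0.001, 0.124]
    - [0.0015, -0.001, 0.124]
    - [0.0015, -0.001, 0.124]
  angular:
    - [0, 0, 0]
    - [0, 0, 0]
    - [0, 0, 0]
    - [0, 0, 0]
    - [0, 0, 0]
    - [0, 0, 0]
    - [0, 0, 0]
    - [0, 0, 0]
  grip: [0.05, 0.05, 0.05, 0.05, 0.05, 0.05, 0.05, 0.05]

```text
time_s: 18.9
ee_pos: [0.4987, 0.2864, 0.0422]
tcp_rot: [0.785, 0.619, 0.001, 0.001]
ft_force: [-2.3, -1.8, 5.9]
grip_width: 0.0131
grip_force: 41.0
```

Call:
step_arm:
  travel:
    - [0, 0, 0]
    - [0, 0, 0]
    - [0, 0, 0]
    - [0, 0, -0.05]
    - [0, 0, -0.14]
    - [0, 0, -0.2]
    - [0, 0, -0.2]
    - [0, 0, -0.2]
  angular:
    - [0, 0, 0]
    - [0, 0, 0]
    - [0, 0, 0]
    - [0, 0, 0]
    - [0, 0, 0]
    - [0, 0, 0]
    - [0, 0, 0]
    - [0, 0, 0]
  grip: [0.5, 0.5, 0.5, 0.6, 0.7, 0.7, 0.7, 0.7]

```text
time_s: 19.7
ee_pos: [0.4978, 0.2866, 0.1408]
tcp_rot: [0.785, 0.619, 0.001, 0.0]
ft_force: [-0.5, -0.3, -1.9]
grip_width: 0.0597
grip_force: 0.0
```

```bash
python3 - <<'E'
from h import *
go((.499,.2854,.14),76.5)
im=capture("wrist")[:,:,::-1];cv2.imwrite('pics/w8.png',cv2.resize(im[110:260,180:330],None,fx=4,fy=4,interpolation=cv2.INTER_CUBIC))
E
```

```text
travel [-0.0018, 0.003, 0.0015] ang [0.0004, -0.0003, 0.0001] rows 0.0 | at [0.4978, 0.2866, 0.1408] f [-0.5, -0.3, -1.9] w 0.0597 gf 0.0 t 19.7 j1,j6 [0.31, 0.55]
```

View pics/w8.png

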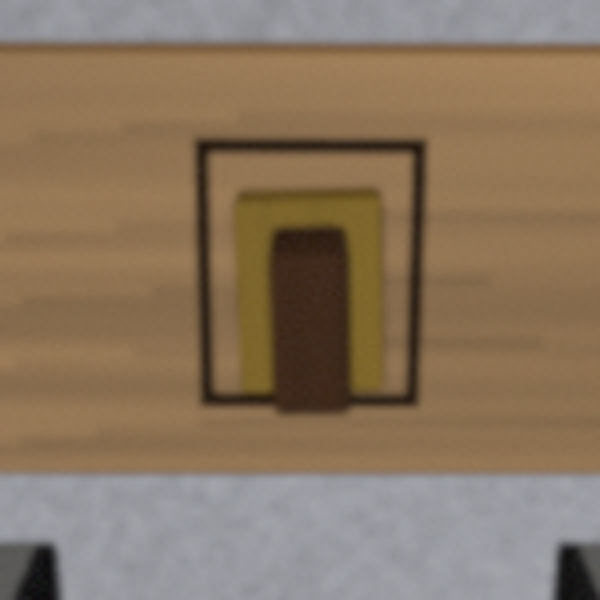

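The stamp stands upright inside the outline. In the crop the outline spans (196..425, 141) to (204..416, 404), and the base top spans (236..381, 193) to about (241..384, 393).

```bash
python3 - <<'E'
from h import *
s=sense();Rn=R.from_quat(s["tcp_rot"])
cr=lambda p:(np.array(p,float)+.5)/4-.5+(180,110)
def q(p,z):
    r=cv2.minAreaRect(np.float32([1]*0 or [0,0]).reshape(-1,2)) if 0 else None
    t=Rn.inv().apply(p2w(cr(p),z,"wrist",s)-s["ee_pos"])[:,:2]*1e3;print(t.round(1).tolist(),"mid",t.mean(0).round(2),"side angles",np.degrees(np.arctan2(t[3]-t[0],t[3][0]*0+np.array([1]))).shape and [round(float(np.degrees(np.arctan((b[1]-a[1])/(b[0]-a[0])))),2) for a,b in((t[0],t[3]),(t[1],t[2]))])
q([(196,141),(425,141),(416,404),(204,404)],.024)
q([(236,193),(381,191),(384,393),(242,393)],.038)
E
```

```text
[[31.7, -24.4], [31.7, 25.5], [-29.9, 25.1], [-29.9, -24.3]] mid [0.9  0.45] side angles [-0.11, 0.31]
[[23.3, -15.2], [23.7, 15.2], [-21.7, 16.7], [-21.7, -14.7]] mid [0.89 0.52] side angles [-0.64, -1.85]
```

```bash
python3 -c "
from h import *
go((.5482,-.2851,.2),-13)"
```

```text
travel [-1.0873, 0.3663, -0.1211] ang [-0.0001, 0.0005, 0.4973] rows 11.5 | at [0.4967, 0.2863, 0.1393] f [0.4, -0.2, -0.4] w 0.06 gf 0.0 t 19.75 j1,j6 [0.31, 0.55]
```

Call:
step_arm:
  travel:
    - [0, 0, -0.09]
    - [-0.9, 0.31, -0.13]
    - [-0.9, 0.31, -0.13]
    - [-0.9, 0.31, -0.13]
    - [-0.9, 0.31, -0.13]
    - [-0.9, 0.31, -0.13]
    - [-0.9, 0.31, -0.13]
    - [-0.9, 0.31, -0.13]
    - [-0.9, 0.31, -0.13]
    - [-0.9, 0.31, -0.13]
  angular:
    - [0, 0, 0.02]
    - [0, 0, 0.497]
    - [0, 0, 0.497]
    - [0, 0, 0.497]
    - [0, 0, 0.497]
    - [0, 0, 0.497]
    - [0, 0, 0.497]
    - [0, 0, 0.497]
    - [0, 0, 0.497]
    - [0, 0, 0.497]
  grip: [0.7, 0.7, 0.7, 0.7, 0.7, 0.7, 0.7, 0.7, 0.7, 0.7]

```text
time_s: 20.75
ee_pos: [0.5395, -0.1626, 0.202]
tcp_rot: [0.999, -0.042, -0.002, -0.001]
ft_force: [0.5, 0.1, 0.5]
grip_width: 0.0596
grip_force: 0.0
```

```bash
python3 -c "
from h import *
go((.5482,-.2851,.2),-13)"
```

```text
travel [0.0379, 0.2427, 0.0034] ang [-0.0005, 0.0011, 0.0456] rows 2.5 | at [0.5395, -0.1626, 0.202] f [0.5, 0.1, 0.5] w 0.0596 gf 0.0 t 20.75 j1,j6 [-0.51, 1.15]
```

Call:
step_arm:
  travel:
    - [0.038, 0.243, 0]
    - [0.038, 0.243, 0]
    - [0.038, 0.243, 0]
    - [0.038, 0.243, 0.02]
    - [0.038, 0.243, 0.11]
    - [0.038, 0.243, 0.19]
    - [0.038, 0.243, 0.19]
    - [0.038, 0.243, 0.19]
    - [0.038, 0.243, 0.19]
  angular:
    - [0, 0, 0.046]
    - [0, 0, 0.046]
    - [0, 0, 0.046]
    - [0, 0, 0.046]
    - [0, 0, 0.046]
    - [0, 0, 0.046]
    - [0, 0, 0.046]
    - [0, 0, 0.046]
    - [0, 0, 0.046]
  grip: [0.7, 0.7, 0.7, 0.7, 0.7, 0.7, 0.7, 0.7, 0.7]

```text
time_s: 21.65
ee_pos: [0.5516, -0.284, 0.1115]
tcp_rot: [0.994, -0.11, 0.002, 0.001]
ft_force: [0.8, -0.4, 0.6]
grip_width: 0.0598
grip_force: 0.0
```

```bash
python3 -c "
from h import *
cap('w9',(254,250),.114);go((.5482,-.2851,.08),-13)"
```

```text
bgr [ 10.  18. 193.] [ 235  221   50   44 1720] [259.3 242.8] [ 0.5492 -0.2856  0.114 ] tool units [-0.0039  0.0041 -0.005 ]
travel [-0.007, 0.0029, 0.064] ang [0.0006, -0.0013, 0.0018] rows 0.6 | at [0.5518, -0.2844, 0.112] f [0.0, 0.1, -0.2] w 0.06 gf 0.0 t 21.7 j1,j6 [-0.67, 1.12]
```

Call:
step_arm:
  travel:
    - [-0.006, 0.0035, 0.03]
    - [-0.006, 0.0035, 0.064]
    - [-0.006, 0.0035, 0.064]
    - [-0.006, 0.0035, 0.064]
    - [-0.006, 0.0035, 0.064]
    - [-0.006, 0.0035, 0.064]
    - [-0.006, 0.0035, 0.064]
    - [-0.006, 0.0035, 0.064]
  angular:
    - [0, 0, 0.0015]
    - [0, 0, 0.0015]
    - [0, 0, 0.0015]
    - [0, 0, 0.0015]
    - [0, 0, 0.0015]
    - [0, 0, 0.0015]
    - [0, 0, 0.0015]
    - [0, 0, 0.0015]
  grip: [0.7, 0.7, 0.7, 0.1, 0.1, 0.1, 0.1, 0.1]
  force: 30

```text
time_s: 22.5
ee_pos: [0.5478, -0.2853, 0.0784]
tcp_rot: [0.994, -0.113, 0.001, 0.001]
ft_force: [1.4, -0.0, 4.1]
grip_width: 0.0288
grip_force: 30.1
```

```bash
python3 -c "
from h import *
go((.5866,-.0657,.0862),-13)"
```

```text
travel [-0.0229, -0.4454, -0.016] ang [0.0003, -0.0007, 0.0001] rows 4.5 | at [0.5478, -0.2853, 0.0784] f [1.4, -0.0, 4.1] w 0.0288 gf 30.1 t 22.5 j1,j6 [-0.68, 1.12]
```

Call:
step_arm:
  travel:
    - [0, 0, -0.08]
    - [0, 0, -0.16]
    - [-0.0235, -0.445, -0.2]
    - [-0.0235, -0.445, -0.2]
    - [-0.0235, -0.445, -0.2]
    - [-0.0235, -0.445, -0.2]
    - [-0.0235, -0.445, -0.2]
    - [-0.0235, -0.445, -0.2]
    - [-0.0235, -0.445, -0.2]
    - [-0.0235, -0.445, -0.1]
  angular:
    - [0, 0, 0]
    - [0, 0, 0]
    - [0, 0, 0]
    - [0, 0, 0]
    - [0, 0, 0]
    - [0, 0, 0]
    - [0, 0, 0]
    - [0, 0, 0]
    - [0, 0, 0]
    - [0, 0, 0]
  grip: [0.1, 0.1, 0.1, 0.1, 0.1, 0.1, 0.1, 0.1, 0.1, 0.1]

```text
time_s: 23.5
ee_pos: [0.5913, -0.0682, 0.1342]
tcp_rot: [0.994, -0.113, 0.008, 0.002]
ft_force: [1.2, 0.4, -0.7]
grip_width: 0.0286
grip_force: 30.4
```

Call:
step_arm:
  travel:
    - [0, 0, 0.05]
    - [0, 0, 0.075]
    - [0, 0, 0.085]
    - [0, 0, 0.087]
    - [0, 0, 0.087]
    - [0, 0, 0.087]
  angular:
    - [0, 0, 0]
    - [0, 0, 0]
    - [0, 0, 0]
    - [0, 0, 0]
    - [0, 0, 0]
    - [0, 0, 0]
  grip: [0.1, 0.1, 0.1, 0.1, 0.1, 0.1]

```text
time_s: 24.1
ee_pos: [0.586, -0.0659, 0.0845]
tcp_rot: [0.994, -0.113, 0.001, 0.0]
ft_force: [-1.1, -0.3, -1.2]
grip_width: 0.0284
grip_force: 30.5
```

```bash
python3 -c "
from h import *
go((.5866,-.0657,.0862),-13);cv2.imwrite('pics/w10.png',capture('wrist')[:,:,::-1]);go((.5866,-.0657,.0862),-13)"
```

```text
travel [0.0011, -0.0006, -0.0034] ang [0.0001, -0.0005, -0.0] rows 0.0 | at [0.586, -0.0659, 0.0845] f [-1.1, -0.3, -1.2] w 0.0284 gf 30.5 t 24.1 j1,j6 [-0.32, 1.48]
travel [0.0011, -0.0005, -0.0034] ang [0.0001, -0.0005, 0.0] rows 0.0 | at [0.586, -0.0658, 0.0845] f [0.1, -1.8, -0.7] w 0.0286 gf 30.5 t 24.15 j1,j6 [-0.32, 1.48]
```

Call:
step_arm:
  travel:
    - [0, 0, 0.002]
    - [0, 0, 0.003]
    - [0, 0, 0.003]
    - [0, 0, 0.003]
    - [0, 0, 0.003]
    - [0, 0, -0.06]
    - [0, 0, -0.15]
    - [0, 0, -0.25]
  angular:
    - [0, 0, 0]
    - [0, 0, 0]
    - [0, 0, 0]
    - [0, 0, 0]
    - [0, 0, 0]
    - [0, 0, 0]
    - [0, 0, 0]
    - [0, 0, 0]
  grip: [0.1, 0.1, 0.65, 0.65, 0.65, 0.7, 0.7, 0.7]

```text
time_s: 24.95
ee_pos: [0.5842, -0.0648, 0.2084]
tcp_rot: [0.994, -0.113, -0.002, -0.0]
ft_force: [0.8, -0.4, 0.3]
grip_width: 0.0599
grip_force: 0.0
```

```bash
python3 -c "
from h import *
go((.4734,-.2781,.2),-13)"
```

```text
travel [-0.1201, 0.4654, 0.0172] ang [-0.0001, 0.0012, 0.0001] rows 4.8 | at [0.5842, -0.0648, 0.2084] f [0.8, -0.4, 0.3] w 0.0599 gf 0.0 t 24.95 j1,j6 [-0.32, 1.48]
```

Call:
step_arm:
  travel:
    - [-0.1255, 0.465, 0]
    - [-0.1255, 0.465, 0]
    - [-0.1255, 0.465, 0]
    - [-0.1255, 0.465, 0]
    - [-0.1255, 0.465, 0]
    - [-0.1255, 0.465, 0]
    - [-0.1255, 0.465, 0.09]
    - [-0.1255, 0.465, 0.18]
    - [-0.1255, 0.465, 0.21]
    - [-0.1255, 0.465, 0.21]
  angular:
    - [0, 0, 0]
    - [0, 0, 0]
    - [0, 0, 0]
    - [0, 0, 0]
    - [0, 0, 0]
    - [0, 0, 0]
    - [0, 0, 0]
    - [0, 0, 0]
    - [0, 0, 0]
    - [0, 0, 0]
  grip: [0.7, 0.7, 0.7, 0.7, 0.7, 0.7, 0.7, 0.7, 0.7, 0.7]

```text
time_s: 25.95
ee_pos: [0.4707, -0.2757, 0.1012]
tcp_rot: [0.994, -0.113, -0.002, -0.002]
ft_force: [0.5, -0.5, 0.7]
grip_width: 0.0599
grip_force: 0.0
```

Call:
step_arm:
  travel:
    - [0, 0, 0]
    - [0, 0, 0]
  angular:
    - [0, 0, 0]
    - [0, 0, 0]
  grip: [0.7, 0.7]

```text
time_s: 26.15
ee_pos: [0.4738, -0.2789, 0.1065]
tcp_rot: [0.994, -0.113, 0.002, 0.001]
ft_force: [-0.2, -0.4, 0.8]
grip_width: 0.06
grip_force: 0.0
```

```bash
python3 -c "
from h import *
cap('w11',(254,250),.114);go((.4734,-.2781,.08),-13)"
```

```text
bgr [215. 106.  32.] [ 231  230   50   45 1786] [255.5 251.5] [ 0.4693 -0.2778  0.114 ] tool units [-0.0093 -0.0001 -0.0151]
travel [-0.0011, -0.0016, 0.0527] ang [0.0007, -0.0013, 0.0002] rows 0.5 | at [0.4737, -0.2789, 0.1063] f [-0.4, -0.7, 0.7] w 0.0598 gf 0.0 t 26.2 j1,j6 [-0.75, 1.04]
```

Call:
step_arm:
  travel:
    - [0, 0, 0]
    - [0, 0, 0]
    - [0, 0, 0]
    - [0, 0, 0]
  angular:
    - [0, 0, 0]
    - [0, 0, 0]
    - [0, 0, 0]
    - [0, 0, 0]
  grip: [0.7, 0.7, 0.7, 0.7]

```text
time_s: 26.6
ee_pos: [0.4721, -0.2778, 0.1038]
tcp_rot: [0.994, -0.113, 0.0, 0.0]
ft_force: [0.7, 0.2, -0.2]
grip_width: 0.0597
grip_force: 0.0
```

```bash
python3 -c "
from h import *
cap('w12',(254,250),.114);go((.4734,-.2781,.08),-13)"
```

```text
bgr [216. 106.  33.] [ 231  229   52   45 1856] [256.7 250.8] [ 0.4693 -0.2778  0.114 ] tool units [-0.0055  0.0013 -0.0203]
travel [0.0027, 0.0001, 0.0475] ang [0.0, -0.0, 0.0001] rows 0.5 | at [0.4721, -0.2778, 0.1038] f [0.7, -0.4, 0.3] w 0.0598 gf 0.0 t 26.65 j1,j6 [-0.75, 1.04]
```

View pics/w12.png

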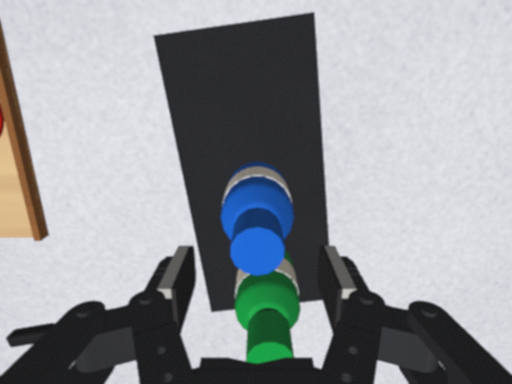

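The blue cap top is at (257,251), about 3 mm behind the grip centre along tool x. The top camera can also give red's returned position relative to its start.

```bash
cat >> h.py <<'E'
def diff(name,img,box):
    "shift of a coloured bottle in the top picture vs the start, world mm at cap height"
    x0,y0,x1,y1=box;a=cv2.imread("pics/top0.png")[y0:y1,x0:x1].astype(np.float32);b=img[y0:y1,x0:x1].astype(np.float32)
    W=np.eye(2,3,dtype=np.float32)
    cc,W=cv2.findTransformECC(cv2.cvtColor(a,6),cv2.cvtColor(b,6),W,cv2.MOTION_TRANSLATION,(3,200,1e-5),None,3)
    c=np.array([(x0+x1)/2,(y0+y1)/2]);d=p2w([c,c+W[:,2]],.08,"top");print(name,"ecc",round(cc,3),"px",W[:,2].round(2),"shift mm",((d[1]-d[0])*1e3).round(1))
BX=dict(red=(264,163,296,198),blue=(210,150,242,187),green=(231,186,263,219))
E
python3 - <<'E'
from h import *
im=capture("top")[:,:,::-1].copy();cv2.imwrite("pics/top2.png",im)
diff("red",im,BX["red"])
diff("ref board",im,(70,150,165,300))
E
```

```text
red ecc 0.986 px [ 0.18 -0.15] shift mm [ 0.3 -0.4  0. ]
ref board ecc 0.948 px [0.05 0.02] shift mm [-0.1 -0.1  0. ]
```

Call:
step_arm:
  travel:
    - [-0.0065, 0.001, 0.02]
    - [-0.0065, 0.001, 0.0475]
    - [-0.0065, 0.001, 0.0475]
    - [-0.0065, 0.001, 0.0475]
    - [-0.0065, 0.001, 0.0475]
    - [-0.0065, 0.001, 0.0475]
    - [-0.0065, 0.001, 0.0475]
    - [-0.0065, 0.001, 0.0475]
  angular:
    - [0, 0, 0]
    - [0, 0, 0]
    - [0, 0, 0]
    - [0, 0, 0]
    - [0, 0, 0]
    - [0, 0, 0]
    - [0, 0, 0]
    - [0, 0, 0]
  grip: [0.7, 0.7, 0.7, 0.1, 0.1, 0.1, 0.1, 0.1]

```text
time_s: 27.5
ee_pos: [0.4691, -0.2777, 0.0803]
tcp_rot: [0.994, -0.113, 0.0, 0.0]
ft_force: [-0.5, -0.6, 0.8]
grip_width: 0.0288
grip_force: 29.8
```

```bash
python3 -c "
from h import *
go((.613,.0503,.0862),-13)"
```

```text
travel [0.1332, -0.7038, -0.012] ang [0.0001, -0.0002, 0.0001] rows 7.2 | at [0.4691, -0.2777, 0.0803] f [-0.5, -0.6, 0.8] w 0.0288 gf 29.8 t 27.5 j1,j6 [-0.76, 1.04]
```

Call:
step_arm:
  travel:
    - [0, 0, -0.09]
    - [0, 0, -0.18]
    - [0, 0, -0.28]
    - [0.133, -0.703, -0.28]
    - [0.133, -0.703, -0.28]
    - [0.133, -0.703, -0.28]
    - [0.133, -0.703, -0.28]
    - [0.133, -0.703, -0.28]
    - [0.133, -0.703, -0.28]
    - [0.133, -0.703, -0.28]
  angular:
    - [0, 0, 0]
    - [0, 0, 0]
    - [0, 0, 0]
    - [0, 0, 0]
    - [0, 0, 0]
    - [0, 0, 0]
    - [0, 0, 0]
    - [0, 0, 0]
    - [0, 0, 0]
    - [0, 0, 0]
  grip: [0.1, 0.1, 0.1, 0.1, 0.1, 0.1, 0.1, 0.1, 0.1, 0.1]

```text
time_s: 28.5
ee_pos: [0.6097, 0.0451, 0.2197]
tcp_rot: [0.994, -0.113, -0.0, 0.0]
ft_force: [0.9, -1.0, -1.4]
grip_width: 0.0288
grip_force: 30.5
```

```bash
python3 -c "
from h import *
go((.613,.0503,.0852),-13)"
```

```text
travel [0.0042, -0.0117, 0.2689] ang [0.0001, 0.0001, 0.0001] rows 2.7 | at [0.6097, 0.0451, 0.2197] f [0.9, -1.0, -1.4] w 0.0288 gf 30.5 t 28.5 j1,j6 [-0.12, 1.67]
```

Call:
step_arm:
  travel:
    - [0.003, -0.013, 0.09]
    - [0.003, -0.013, 0.18]
    - [0.003, -0.013, 0.23]
    - [0.003, -0.013, 0.25]
    - [0.003, -0.013, 0.25]
    - [0.003, -0.013, 0.25]
    - [0.003, -0.013, 0.25]
  angular:
    - [0, 0, 0]
    - [0, 0, 0]
    - [0, 0, 0]
    - [0, 0, 0]
    - [0, 0, 0]
    - [0, 0, 0]
    - [0, 0, 0]
  grip: [0.1, 0.1, 0.1, 0.1, 0.1, 0.1, 0.1]

```text
time_s: 29.2
ee_pos: [0.6142, 0.0487, 0.0975]
tcp_rot: [0.994, -0.113, 0.002, -0.0]
ft_force: [-0.2, -1.1, -0.9]
grip_width: 0.0285
grip_force: 30.5
```

```bash
python3 -c "
from h import *
go((.613,.0503,.0852),-13)"
```

```text
travel [-0.0031, -0.0027, 0.0246] ang [-0.0002, -0.0014, 0.0] rows 0.2 | at [0.6142, 0.0487, 0.0975] f [-0.2, -1.1, -0.9] w 0.0285 gf 30.5 t 29.2 j1,j6 [-0.12, 1.68]
```

Call:
step_arm:
  travel:
    - [-0.001, -0.003, 0.012]
    - [-0.001, -0.003, 0.02]
    - [-0.001, -0.003, 0.022]
    - [-0.001, -0.003, 0.022]
    - [-0.001, -0.003, 0.022]
    - [-0.001, -0.003, 0.022]
  angular:
    - [0, 0, 0]
    - [0, 0, 0]
    - [0, 0, 0]
    - [0, 0, 0]
    - [0, 0, 0]
    - [0, 0, 0]
  grip: [0.1, 0.1, 0.1, 0.1, 0.1, 0.1]

```text
time_s: 29.8
ee_pos: [0.6135, 0.0506, 0.0859]
tcp_rot: [0.994, -0.113, 0.001, -0.0]
ft_force: [-1.9, -0.2, 6.0]
grip_width: 0.0286
grip_force: 31.9
```

```bash
python3 -c "
from h import *
go((.613,.0503,.0852),-13)"
```

```text
travel [-0.0008, 0.0008, 0.0014] ang [-0.0001, -0.0009, 0.0002] rows 0.0 | at [0.6135, 0.0506, 0.0859] f [-1.9, -0.2, 6.0] w 0.0286 gf 31.9 t 29.8 j1,j6 [-0.11, 1.68]
```

Contact is light at 6 N. I'll release and retreat.

Call:
step_arm:
  travel:
    - [0, 0, 0]
    - [0, 0, 0]
    - [0, 0, 0]
    - [0, 0, -0.06]
    - [0, 0, -0.15]
    - [0, 0, -0.25]
    - [0, 0, -0.25]
    - [0, 0, -0.25]
  angular:
    - [0, 0, 0]
    - [0, 0, 0]
    - [0, 0, 0]
    - [0, 0, 0]
    - [0, 0, 0]
    - [0, 0, 0]
    - [0, 0, 0]
    - [0, 0, 0]
  grip: [0.65, 0.65, 0.65, 0.7, 0.7, 0.7, 0.7, 0.7]

```text
time_s: 30.6
ee_pos: [0.6133, 0.0505, 0.2107]
tcp_rot: [0.994, -0.113, 0.002, 0.0]
ft_force: [-0.2, -0.0, -0.5]
grip_width: 0.0599
grip_force: 0.0
```

```bash
python3 -c "
from h import *
go((.3991,-.2707,.2),-13)"
```

```text
travel [-0.2732, 0.7221, 0.0202] ang [-0.0001, -0.0012, 0.0001] rows 7.7 | at [0.6133, 0.0505, 0.2107] f [-0.2, -0.0, -0.5] w 0.0599 gf 0.0 t 30.6 j1,j6 [-0.11, 1.68]
```

Call:
step_arm:
  travel:
    - [-0.274, 0.722, 0]
    - [-0.274, 0.722, 0]
    - [-0.274, 0.722, 0]
    - [-0.274, 0.722, 0]
    - [-0.274, 0.722, 0]
    - [-0.274, 0.722, 0]
    - [-0.274, 0.722, 0]
    - [-0.274, 0.722, 0]
    - [-0.274, 0.722, 0]
    - [-0.274, 0.722, 0]
  angular:
    - [0, 0, 0]
    - [0, 0, 0]
    - [0, 0, 0]
    - [0, 0, 0]
    - [0, 0, 0]
    - [0, 0, 0]
    - [0, 0, 0]
    - [0, 0, 0]
    - [0, 0, 0]
    - [0, 0, 0]
  grip: [0.7, 0.7, 0.7, 0.7, 0.7, 0.7, 0.7, 0.7, 0.7, 0.7]

```text
time_s: 31.6
ee_pos: [0.3968, -0.27, 0.2073]
tcp_rot: [0.993, -0.114, -0.001, -0.001]
ft_force: [0.5, 1.4, -1.3]
grip_width: 0.0595
grip_force: 0.0
```

Call:
step_arm:
  travel:
    - [0, 0, 0.09]
    - [0, 0, 0.17]
    - [0, 0, 0.205]
    - [0, 0, 0.215]
    - [0, 0, 0.215]
    - [0, 0, 0.215]
    - [0, 0, 0.215]
    - [0, 0, 0.215]
    - [0, 0, 0.215]
  angular:
    - [0, 0, 0]
    - [0, 0, 0]
    - [0, 0, 0]
    - [0, 0, 0]
    - [0, 0, 0]
    - [0, 0, 0]
    - [0, 0, 0]
    - [0, 0, 0]
    - [0, 0, 0]
  grip: [0.7, 0.7, 0.7, 0.7, 0.7, 0.7, 0.7, 0.7, 0.7]

```text
time_s: 32.5
ee_pos: [0.398, -0.2708, 0.1022]
tcp_rot: [0.994, -0.113, 0.001, 0.0]
ft_force: [1.2, -0.3, 0.2]
grip_width: 0.06
grip_force: 0.0
```

```bash
python3 - <<'E'
from h import *
cap('w13',(254,250),.114);go((.3991,-.2707,.08),-13)
im=capture("top")[:,:,::-1].copy();diff("blue",im,BX["blue"]);diff("red",im,BX["red"])
E
```

```text
bgr [ 66. 149.  26.] [ 228  232   51   45 1829] [253.  253.7] [ 0.3948 -0.2687  0.114 ] tool units [-0.0072 -0.0026 -0.0237]
travel [0.0023, -0.0006, 0.044] ang [0.0002, -0.0003, 0.0001] rows 0.4 | at [0.3979, -0.2707, 0.102] f [-0.2, -0.1, 0.4] w 0.0595 gf 0.0 t 32.55 j1,j6 [-0.85, 0.95]
blue ecc 0.958 px [-0.38  0.05] shift mm [-0.1  0.8  0. ]
red ecc 0.987 px [ 0.2  -0.15] shift mm [ 0.3 -0.4  0. ]
```

Call:
step_arm:
  travel:
    - [-0.008, -0.0025, 0.02]
    - [-0.008, -0.0025, 0.044]
    - [-0.008, -0.0025, 0.044]
    - [-0.008, -0.0025, 0.044]
    - [-0.008, -0.0025, 0.044]
    - [-0.008, -0.0025, 0.044]
    - [-0.008, -0.0025, 0.044]
    - [-0.008, -0.0025, 0.044]
  angular:
    - [0, 0, 0]
    - [0, 0, 0]
    - [0, 0, 0]
    - [0, 0, 0]
    - [0, 0, 0]
    - [0, 0, 0]
    - [0, 0, 0]
    - [0, 0, 0]
  grip: [0.7, 0.7, 0.7, 0.1, 0.1, 0.1, 0.1, 0.1]

```text
time_s: 33.4
ee_pos: [0.3943, -0.2685, 0.0798]
tcp_rot: [0.994, -0.113, 0.0, 0.0]
ft_force: [0.5, 0.4, 0.7]
grip_width: 0.0286
grip_force: 29.8
```

```bash
python3 -c "
from h import *
go((.541,.004,.0862),-13)"
```

```text
travel [0.1635, -0.597, -0.013] ang [0.0001, -0.0002, 0.0001] rows 6.2 | at [0.3943, -0.2685, 0.0798] f [0.5, 0.4, 0.7] w 0.0286 gf 29.8 t 33.4 j1,j6 [-0.85, 0.95]
```

Call:
step_arm:
  travel:
    - [0, 0, -0.09]
    - [0, 0, -0.18]
    - [0, 0, -0.27]
    - [0.1635, -0.597, -0.28]
    - [0.1635, -0.597, -0.28]
    - [0.1635, -0.597, -0.28]
    - [0.1635, -0.597, -0.28]
    - [0.1635, -0.597, -0.28]
    - [0.1635, -0.597, -0.28]
    - [0.1635, -0.597, -0.28]
  angular:
    - [0, 0, 0]
    - [0, 0, 0]
    - [0, 0, 0]
    - [0, 0, 0]
    - [0, 0, 0]
    - [0, 0, 0]
    - [0, 0, 0]
    - [0, 0, 0]
    - [0, 0, 0]
    - [0, 0, 0]
  grip: [0.1, 0.1, 0.1, 0.1, 0.1, 0.1, 0.1, 0.1, 0.1, 0.1]

```text
time_s: 34.4
ee_pos: [0.5417, 0.0089, 0.219]
tcp_rot: [0.994, -0.11, -0.0, -0.001]
ft_force: [-1.1, 0.1, -2.4]
grip_width: 0.0288
grip_force: 30.5
```

Call:
step_arm:
  travel:
    - [0, 0, 0]
    - [0, 0, 0.09]
    - [0, 0, 0.18]
    - [0, 0, 0.23]
    - [0, 0, 0.245]
    - [0, 0, 0.245]
    - [0, 0, 0.245]
    - [0, 0, 0.245]
    - [0, 0, 0.245]
  angular:
    - [0, 0, 0]
    - [0, 0, 0]
    - [0, 0, 0]
    - [0, 0, 0]
    - [0, 0, 0]
    - [0, 0, 0]
    - [0, 0, 0]
    - [0, 0, 0]
    - [0, 0, 0]
  grip: [0.1, 0.1, 0.1, 0.1, 0.1, 0.1, 0.1, 0.1, 0.1]

```text
time_s: 35.3
ee_pos: [0.542, 0.0038, 0.0987]
tcp_rot: [0.994, -0.113, 0.002, 0.0]
ft_force: [0.5, 1.1, -2.0]
grip_width: 0.0285
grip_force: 30.5
```

```bash
python3 -c "
from h import *
go((.541,.004,.0858),-13)"
```

```text
travel [-0.002, 0.0001, 0.0258] ang [0.0, -0.001, 0.0001] rows 0.3 | at [0.542, 0.0038, 0.0987] f [0.5, 1.1, -2.0] w 0.0285 gf 30.5 t 35.3 j1,j6 [-0.22, 1.58]
```

Call:
step_arm:
  travel:
    - [-0.0005, 0, 0.013]
    - [-0.0005, 0, 0.02]
    - [-0.0005, 0, 0.0225]
    - [-0.0005, 0, 0.0225]
    - [-0.0005, 0, 0.0225]
    - [-0.0005, 0, 0.0225]
  angular:
    - [0, 0, 0]
    - [0, 0, 0]
    - [0, 0, 0]
    - [0, 0, 0]
    - [0, 0, 0]
    - [0, 0, 0]
  grip: [0.1, 0.1, 0.1, 0.1, 0.1, 0.1]

```text
time_s: 35.9
ee_pos: [0.5409, 0.0042, 0.0863]
tcp_rot: [0.994, -0.113, 0.0, 0.0]
ft_force: [-0.6, -0.0, 5.5]
grip_width: 0.0287
grip_force: 31.1
```

```bash
python3 -c "
from h import *
go((.541,.004,.0858),-13)"
```

```text
travel [0.0003, 0.0004, 0.0009] ang [0.0, -0.0003, 0.0001] rows 0.0 | at [0.5409, 0.0042, 0.0863] f [-0.6, -0.0, 5.5] w 0.0287 gf 31.1 t 35.9 j1,j6 [-0.22, 1.58]
```

Contact again, so release, lift clear, then back off toward the base side for an unobstructed check.

Call:
step_arm:
  travel:
    - [0, 0, 0]
    - [0, 0, 0]
    - [0, 0, 0]
    - [0, 0, -0.06]
    - [0, 0, -0.15]
    - [0, 0, -0.25]
    - [0, 0.1, -0.28]
    - [0, 0.2, -0.28]
    - [0, 0.3, -0.28]
    - [0, 0.4, -0.28]
  angular:
    - [0, 0, 0]
    - [0, 0, 0]
    - [0, 0, 0]
    - [0, 0, 0]
    - [0, 0, 0]
    - [0, 0, 0]
    - [0, 0, 0]
    - [0, 0, 0]
    - [0, 0, 0]
    - [0, 0, 0]
  grip: [0.65, 0.65, 0.65, 0.7, 0.7, 0.7, 0.7, 0.7, 0.7, 0.7]

```text
time_s: 36.9
ee_pos: [0.4954, -0.1902, 0.2259]
tcp_rot: [0.994, -0.113, 0.0, 0.0]
ft_force: [1.0, 0.2, -0.5]
grip_width: 0.0598
grip_force: 0.0
```

Call:
step_arm:
  travel:
    - [0, 0.1, 0]
    - [0, 0.1, 0]
    - [0, 0.1, 0]
    - [0, 0.1, 0]
  angular:
    - [0, 0, 0]
    - [0, 0, 0]
    - [0, 0, 0]
    - [0, 0, 0]
  grip: [0.7, 0.7, 0.7, 0.7]

```text
time_s: 37.3
ee_pos: [0.485, -0.2363, 0.2254]
tcp_rot: [0.994, -0.113, -0.0, -0.0]
ft_force: [1.0, 0.6, 0.2]
grip_width: 0.0598
grip_force: 0.0
```

```bash
python3 - <<'E'
from h import *
im=capture("top")[:,:,::-1].copy();[diff(n,im,b) for n,b in BX.items()]
cv2.imwrite("pics/fin.png",cv2.resize(im[125:305,70:330],None,fx=3,fy=3,interpolation=cv2.INTER_CUBIC))
E
```

```text
red ecc 0.985 px [ 0.2  -0.16] shift mm [ 0.3 -0.4  0. ]
blue ecc 0.959 px [-0.37  0.02] shift mm [-0.   0.8  0. ]
green ecc 0.951 px [-0.3   0.53] shift mm [-1.1  0.6  0. ]
```

View pics/fin.png

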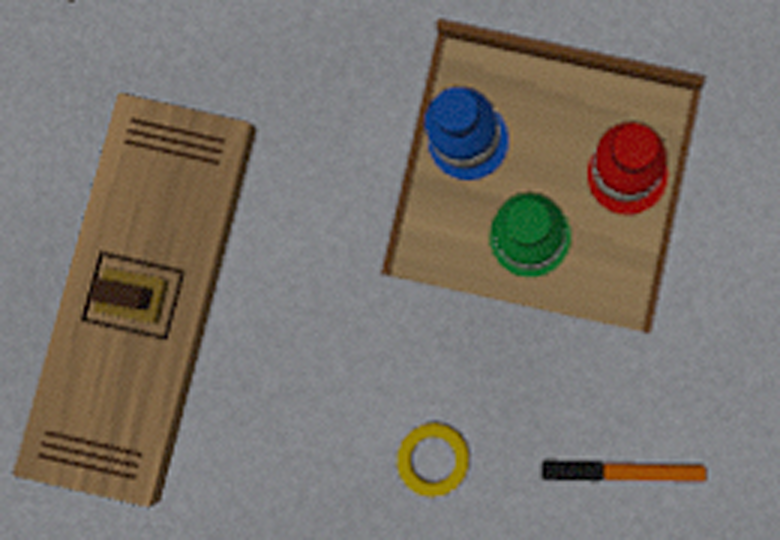

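The final view shows the stamp upright inside the outline and all three bottles on their own coasters. I'll do one numeric check on the caps alone, away from the unmoved coasters, before handing in.

```bash
python3 - <<'E'
from h import *
im=capture("top")[:,:,::-1].copy()
for n,(x,y) in dict(blue=(224,163),red=(282,173),green=(247.5,196)).items():
    x,y=int(x),int(y);diff(n,im,(x-10,y-12,x+11,y+8))
E
```

```text
blue ecc 0.993 px [-0.98  0.05] shift mm [-0.1  2.   0. ]
red ecc 0.971 px [ 0.25 -0.13] shift mm [ 0.3 -0.5  0. ]
green ecc 0.901 px [-0.44  0.65] shift mm [-1.3  0.9  0. ]
```

```bash
python3 -c "
from rig import *
print(close_job())"
```

```text
the job is handed in; nothing more can be done
None
```

The job is handed in at about 37 s: the stamp stands upright in the burnt outline (under 0.5 mm off centre, about 1° of yaw), and the three bottles are upright on their own coasters, within about 2 mm of where they started.

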